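# Check the moisture of a board at three marks and hang the meter back

## Robot

A 6-joint arm with a two-finger parallel gripper is mounted at the origin on the work surface. World frame = base frame: x ahead of the robot, y to its left, z up, the work surface at z = 0. Lengths are in mm, angles in rad, forces in N, time in s.
With the tool pointing down it reaches from about 350 to 925 mm from the base axis. Payload 6.4 kg.
Tool frame: the origin (TCP) lies on the centre line of the jaws, within the pads' length; the fingertips stand 8 mm ahead of it and the grasp point (between the pads) lies 11 mm behind it; z points along the fingers, y is the direction in which the jaws open and shut (so a half turn about z gives the same grasp; the last joint's range is limited). The gripper opens to 85 mm and grips with 20 to 120 N. Pads are 22 mm wide; open, the fingers measure 114 mm over their backs; the gripper's body (76 mm by 85 mm) begins 54 mm behind the grasp point. The pads swing forward as they close: fully open they stand 13 mm farther back than shut.
Start: joints at [1.056, 0.245, 1.558, -0, 1.339, -0.174], TCP at [217.254, 612.629, 239.29] pointing down, gripper open.
Joint ranges: [-3.13, 3.13], [-1.02, 2.26], [0.13, 2.54], [-0.95, 4.09], [0.21, 2.88], [-2.74, 2.74]. Speed limits (rad/s): [2.57, 2.57, 3.14, 3.14, 3.14, 3.14].

## Interface

Orientations are given as a unit quaternion [x, y, z, w].
In Python, from plant import r gives the robot as it stands. The module is installed in compiled form; this text tells all that it offers.
- The arm moves only by the tool send_rows, never from a script. Its argument "moves" is a list of rows, each an object of numbers: "gripper": the finger opening in mm, from 0 to 85.4; "dx", "dy", "dz": the shift along the tool's x, y, z in mm; "twist": the turn about the tool's z in degrees. A call has 1 to 12 rows; each row shifts and turns the commanded pose from where the row before left it, along the tool's axes as they then stand; what a row does not reach is not made up. A row lasts 1/10 s, in which the tool goes at most 50 mm and 8.59 degrees, less where a joint would pass 70% of its speed; a pose out of reach is approached as far as the arm can. A call with a gripper value outside its range is refused whole. The fingers move at their own pace and stop on an object; the grip force is fixed at half the most. Time passes only in rows, so rows that do not move let the fingers close. It gives the time, the measured TCP pose, the force and the opening at its end, in the units of the state.
- r.get_state(): the state, without advancing time (a new reading comes with each control period).
- r.get_image(name): name is "side" or "top" or "wrist"; returns a dict with "color" (420x560x3 uint8, red, green, blue), "depth" (420x560 float32, mm along the optical axis (not along the pixel's ray), 0 where there is no reading), "mtx" (3x3 intrinsics, pixels), "camera_from_world" (4x4, takes a point from world to camera coordinates). Camera axes: x right, y down, z forward; pixel columns grow to the right and rows downward; lengths in mm; the calibration is good to about 2 mm. A picture is of the moment at which its call begins.
- r.hand_in(): hands the job in, once; it reports no verdict.
The state is a dict: "clock": time; "joint_positions": joint angles; "dq": joint speeds; "joint_efforts": joint torques, N m; "ee_pos": TCP position; "orientation": TCP orientation; "contact_force": force on the tool from outside, world axes, zero at the start; "ft_torque": the same for the moment, N m; "gripper_width": finger opening in mm.
Only numpy, scipy, OpenCV 4.12 (cv2) and the standard library are available. Lean on these libraries where they do the work, as an engineer would, in place of code of your own. Each camera call takes 0.05 s, during which the arm holds its last target.

## Task

Take the moisture meter off its two-prong hook and test the board at its three crayon crosses in order, starting at the square-cut end and finishing at the mitred end: at each cross push both pins straight down onto the wood, one either side of the cross and in line with the board's length, and press firmly for about a second without driving them in. Then hang the meter back by its head across the two prongs, as it hung before, tug it gently downwards while you still hold it to be sure it is held, and let go. Leave the board lying where it is and don't disturb the other tools.

Things in the scene. Friction and masses are not known exactly. Their poses are not given: they have to be found in the camera images.
- meter: Loose T-shaped pin moisture meter, grey and black plastic, about 0.28 kg, 164 mm tall, hung pins down. Origin midway between its two pin points; z up from pins to head; x along the line of the pins (points at x = -12.5 and +12.5 mm) and the head's long side. Pins 13 mm long, black nose 36 (x) x 24 (y) to z = 39 mm, shaft 30 x 22 to z = 120 mm, head above. Either way round about z will do.
- meter_pins (a point): Point midway between the two pin points of the meter (same place as the origin of meter).
- meter_shoulder (a point): Point on the meter's axis at the height of the head's underside, 120 mm above the pin points; this underside rests on the hook's prongs.
- stand: Fixed plywood tool stand screwed to the table: foot 150 (x) x 250 (y) x 18 mm, upright back 208 mm high whose front face is at x = +47 mm. Origin on the table; z up; its front, the way the hook's prongs point, is -x. A try square hangs on the back at y = -90 to -165 mm.
- hook_seat (a point): Middle of the two-prong hook's seat, level with the top of the prongs, 176 mm above the table. Axes as stand. The prongs run along x from the back (67 mm behind, +x) to 38 mm in front (-x), where both ends turn up as stops. The meter hangs with its shaft between the prongs and its head lying across them, its x axis along the stand's y.
- hook_end (a point): Midway between the tops of the prongs' two upturned ends, 44 mm in front of hook_seat and 12 mm above it. On its way on or off the hook the head must pass over these ends.
- board: Loose hardwood board lying flat, 270 x 90 x 27 mm, about 0.5 kg. Origin on the table under the centre of its 270 x 90 outline; x along its length and grain, z up. Square-cut end at x = -135 mm; other end mitred at 45 degrees, from x = +135 mm on the -y edge to +45 mm on the +y edge. Three black crayon crosses, arms 30 mm long, on the centre line of the top.
- mark_first (a point): Centre of the cross nearest the square-cut end, on the top face (x = -100 mm on the board, 27 mm above the table). Axes as board.
- mark_middle (a point): Centre of the middle cross, on the top face (x = -20 mm on the board).
- mark_last (a point): Centre of the cross nearest the mitred end, on the top face (x = +60 mm on the board).
- plane: Bystander: steel block plane, 165 x 50 x 66 mm, standing on its sole. Origin at the centre of the sole.
- glue: Bystander: white glue bottle standing upright, 62 mm diameter, 170 mm tall. Origin at the centre of its foot.
- mallet: Bystander: wooden mallet lying on the table, about 275 mm long, head 62 x 125 x 75 mm. Origin on the table under the handle; the head's centre is 100 mm from it along +x.
- meter_head (a point): Centre of the meter's cross-wise head, 142 mm above the pin points. The head is 84 (x) x 34 (y) x 44 (z) mm, with rubber grip patches on the middle of its 84 mm sides and the display on its top: grip it from above here, across its 34 mm thickness. Axes as meter.
- hook_bar (a point): Axis of one prong beside hook_seat: prongs are level parallel steel bars 8 mm thick, their axes 24 mm either side of hook_seat in y, clear gap 40 mm.
There are look-alikes about, which are no part of the job. Leave any red or yellow look-alike of the meter alone.

How it is judged:
By the outcome, as a careful person would: the job done as asked, in the order asked, and still so for the second after the job is handed in, with the robot touching nothing.
It also fails if it takes over 69 s, if anything falls off the work surface, if the arm or the gripper's body presses on something with over 40 N, if the wrist force passes 120 N, or if a joint passes its speed limit or range.

## Working session

There is one attempt and no reset: what is moved stays moved. The work goes in short steps, Python scripts to look and compute and a tool call to move; the robot and the scene stay as the last step left them, time stands still between calls to the robot, and variables do not carry over. Pictures are saved under pics/ and viewed, and the job is handed in when it is done.

Besides the shell and the picture viewer there is one more tool, called after "Request:" by a JSON object that holds its "name" and its "arguments". send_rows: Moves the arm, as the interface text tells. Its arguments: {"type":"object","properties":{"moves":{"type":"array","items":{"type":"object","properties":{"gripper":{"type":"number"},"dx":{"type":"number"},"dy":{"type":"number"},"dz":{"type":"number"},"twist":{"type":"number"}}}}},"required":["moves"]}

```bash
mkdir -p pics; cat > h.py <<'E'
import numpy as np, cv2
from plant import r
def grab(n):
    im=r.get_image(n); np.savez('last_%s.npz'%n,**im); return im
def save(im,f,crop=None,s=1):
    c=im['color'][:,:,::-1]
    if crop: x0,y0,x1,y1=crop; c=c[y0:y1,x0:x1]
    if s!=1: c=cv2.resize(c,None,fx=s,fy=s,interpolation=cv2.INTER_CUBIC)
    cv2.imwrite('pics/'+f,c)
def load(n): return dict(np.load('last_%s.npz'%n))
def ray(im,u,v):
    T=np.linalg.inv(im['camera_from_world']); d=T[:3,:3]@np.linalg.inv(im['mtx'])@[u,v,1.]
    return T[:3,3],d
def onz(im,u,v,z):
    o,d=ray(im,u,v); return o+d*(z-o[2])/d[2]
def dep(im,u,v):
    o,d=ray(im,u,v); return o+d*im['depth'][int(round(v)),int(round(u))]
def proj(im,p):
    c=im['camera_from_world']@np.r_[p,1]; q=im['mtx']@c[:3]; return q[:2]/q[2]
E
python3 - <<'E'
from h import *
print(r.get_state())
for n in('top','side','wrist'):
    im=grab(n); save(im,n+'0.png'); print(n,im['mtx'].tolist(),np.linalg.inv(im['camera_from_world'])[:3].round(3).tolist())
E
```

```text
{'clock': 0.0, 'joint_positions': array([ 1.05590160e+00,  2.45821520e-01,  1.55905465e+00, -2.85795286e-05,
        1.33870910e+00, -1.74076401e-01]), 'dq': array([ 0.00184   ,  0.00055222,  0.00291333,  0.0008755 , -0.00105907,
       -0.00123441]), 'joint_efforts': array([ 2.86145361e-03, -4.29509389e+01, -3.26134765e+01,  5.84710801e-05,
        5.31399302e-03,  1.11618900e-05]), 'ee_pos': array([216.97280031, 612.11980467, 238.15370712]), 'orientation': array([ 1.69582261e-01,  9.85515532e-01, -9.42470522e-04, -3.23379501e-04]), 'contact_force': array([ 0.03657942, -0.27283903,  0.500721  ]), 'ft_torque': array([ 0.04011705, -0.03459131,  0.00359425]), 'gripper_width': 85.11922231781169}
top [[515.5395107474176, 0.0, 271.99469225237374], [0.0, 515.5395107474176, 214.92001560576057], [0.0, 0.0, 1.0]] [[-0.024, -0.997, 0.076, 422.207], [-1.0, 0.023, -0.008, 35.274], [0.006, -0.076, -0.997, 2086.01]]
side [[497.242343773018, 0.0, 271.0892113778753], [0.0, 497.242343773018, 213.83985930511804], [0.0, 0.0, 1.0]] [[0.833, -0.304, 0.461, -89.328], [-0.552, -0.486, 0.677, -918.144], [0.018, -0.819, -0.573, 953.345]]
wrist [[304.55732012208364, 0.0, 278.31098810417365], [0.0, 304.55732012208364, 207.00375913386173], [0.0, 0.0, 1.0]] [[0.335, 0.891, 0.307, 138.132], [0.942, -0.316, -0.111, 641.17], [-0.002, 0.327, -0.945, 373.658]]
```

View pics/top0.png

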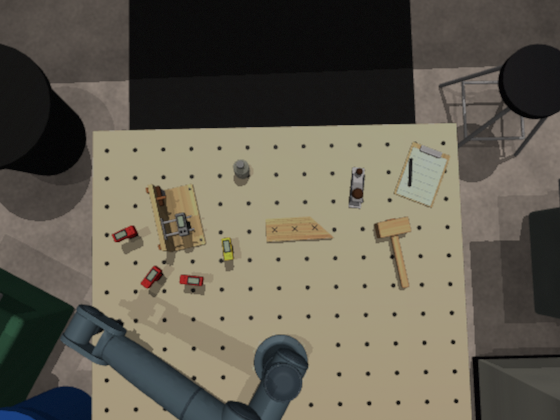

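View pics/side0.png

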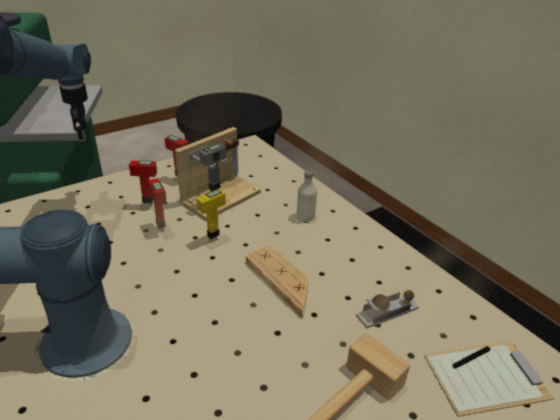

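View pics/wrist0.png

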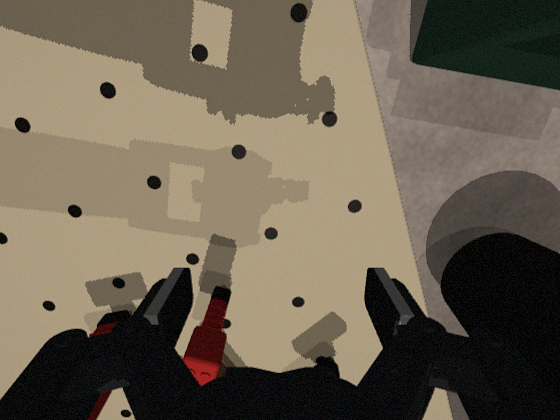

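```bash
python3 - <<'E'
from h import *
im=load('top'); save(im,'t1.png',(100,160,240,300),4); save(im,'t2.png',(250,200,350,260),8)
im=load('side'); save(im,'s1.png',(120,110,330,320),3)
E
```

```text
(no output)
```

View pics/t1.png

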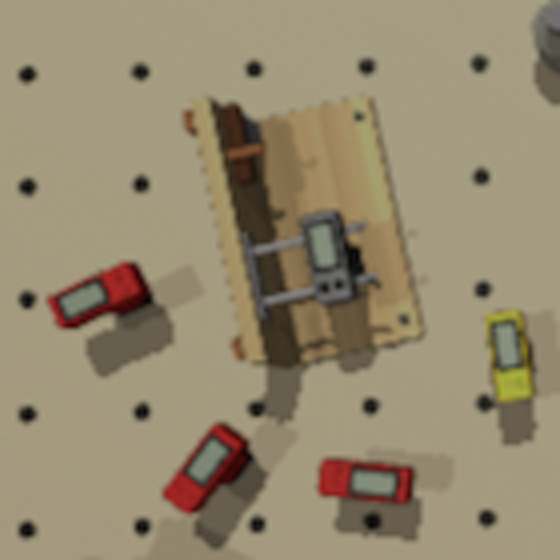

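View pics/t2.png

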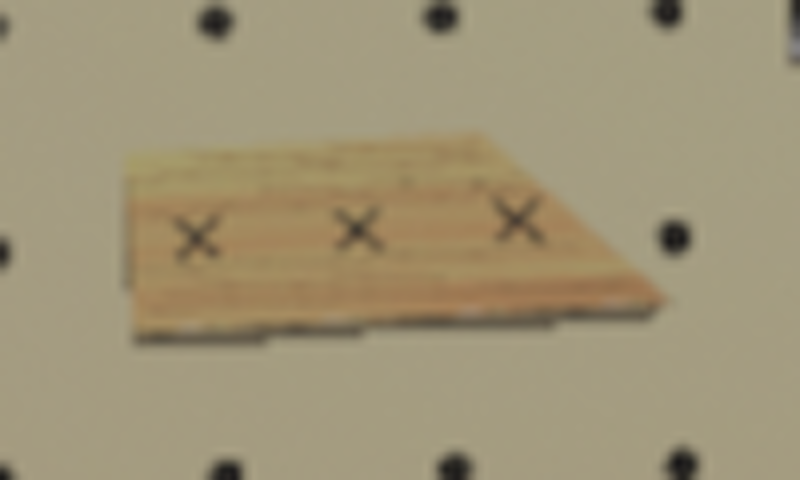

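View pics/s1.png

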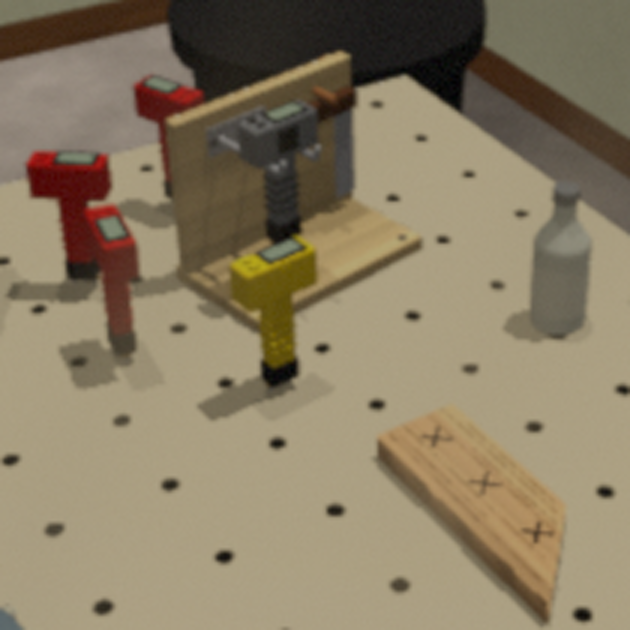

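```bash
python3 - <<'E'
from h import *
im=load('top')
f=lambda X,Y:(100+X/4-.4,160+Y/4-.4)
for n,c in dict(headA=(320,211),headB=(338,300),headC=(330,256)).items(): print(n,onz(im,*f(*c),220).round(1))
print('d',dep(im,182,224).round(1))
for n,c in dict(backtop_a=(206,97),backtop_b=(250,362)).items(): print(n,onz(im,*f(*c),208).round(1))
for n,c in dict(foot_a=(371,98),foot_b=(423,330)).items(): print(n,onz(im,*f(*c),18).round(1))
for n,c in dict(up1=(362,229),up2=(376,279)).items(): print(n,onz(im,*f(*c),188).round(1))
g=lambda X,Y:(250+X/8-.45,200+Y/8-.45)
for c in((197,237),(358,230),(519,220)): print('mark',onz(im,*g(*c),27).round(1))
s=load('side')
k=lambda X,Y:(120+X/3-.4,110+Y/3-.4)
for c in((437,436),(486,483),(537,532)): print('markS',onz(s,*k(*c),27).round(1))
E
```

```text
headA [581.5 355.9 220. ]
headB [500.4 340.5 220. ]
headC [540.4 347.3 220. ]
d [539.2 348.3 216.5]
backtop_a [689.8 461.2 208. ]
backtop_b [446.5 422.8 208. ]
foot_a [712. 338.  18.]
foot_b [476.9 288.9  18. ]
up1 [566.7 322.9 188. ]
up2 [520.3 310.6 188. ]
mark [521.7  12.2  27. ]
mark [523.3 -68.3  27. ]
mark [ 526.4 -149.    27. ]
markS [527.1  11.8  27. ]
markS [528.6 -69.9  27. ]
markS [ 529.9 -148.8   27. ]
```

Request:
{"name": "send_rows", "arguments": {"moves": [{"dz": -20, "twist": -7.5, "gripper": 70}, {"dz": -20, "twist": -7.5, "gripper": 70}, {"dz": -20, "twist": -7.5, "gripper": 70}, {"twist": -7.5, "gripper": 70}]}}

```text
validation failed for argument at $.mo...
```

Request:
{"name": "send_rows", "arguments": {"moves": [{"dx": -22.4, "dy": -26.6}, {"dx": -22.4, "dy": -26.6}, {"dx": -22.4, "dy": -26.6}, {"dx": -22.4, "dy": -26.6}, {"dx": -22.4, "dy": -26.6}, {"dx": -22.4, "dy": -26.6}, {"dx": -22.4, "dy": -26.6}, {"dx": -22.4, "dy": -26.6}, {"dx": -22.4, "dy": -26.6}, {"dx": -22.4, "dy": -26.6}, {"dx": -22.4, "dy": -26.6}, {"dx": -22.4, "dy": -26.6}]}}

```text
validation failed for argument at $.mo...
```

Request:
{"name": "send_rows", "arguments": {"moves": [{"gripper": 70}, {"gripper": 70}, {"gripper": 70}]}}

```text
validation failed for argument at $.mo...
```

```bash
python3 - <<'E'
from h import *
im=grab('wrist'); save(im,'w1.png'); s=r.get_state(); print(s['ee_pos'],s['orientation'],s['joint_positions'],s['gripper_width'])
E
```

```text
[217.1003208  612.33028622 238.60521861] [ 1.69580221e-01  9.85516207e-01 -5.62301784e-04 -1.95118708e-04] [ 1.05588425e+00  2.45555573e-01  1.55853126e+00 -1.28537750e-05
  1.33869614e+00 -1.74101644e-01] 85.42889848490185
```

View pics/w1.png

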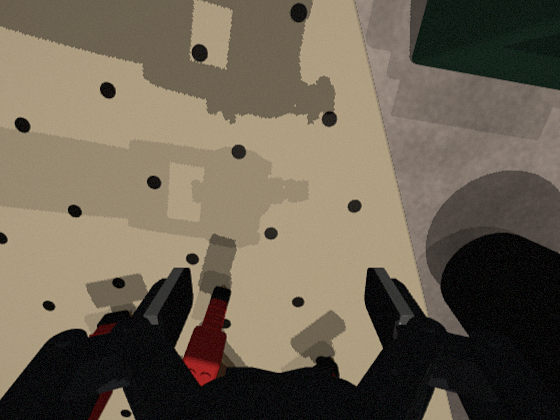

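Request:
{"name": "send_rows", "arguments": {"moves": [{"dx": 0, "dy": 0, "dz": -20, "twist": -7.5, "gripper": 70}, {"dx": 0, "dy": 0, "dz": -20, "twist": -7.5, "gripper": 70}, {"dx": 0, "dy": 0, "dz": -20, "twist": -7.5, "gripper": 70}, {"dx": 0, "dy": 0, "dz": 0, "twist": -7.5, "gripper": 70}]}}

```text
clock: 0.6
ee_pos: [217.9, 613.8, 303.1]
orientation: [-0.094, 0.996, 0.002, 0.002]
contact_force: [-0.5, -0.5, -0.3]
gripper_width: 70.0
```

Request:
{"name": "send_rows", "arguments": {"moves": [{"dx": -22.4, "dy": -26.6, "dz": 0, "twist": 0, "gripper": 70}, {"dx": -22.4, "dy": -26.6, "dz": 0, "twist": 0, "gripper": 70}, {"dx": -22.4, "dy": -26.6, "dz": 0, "twist": 0, "gripper": 70}, {"dx": -22.4, "dy": -26.6, "dz": 0, "twist": 0, "gripper": 70}, {"dx": -22.4, "dy": -26.6, "dz": 0, "twist": 0, "gripper": 70}, {"dx": -22.4, "dy": -26.6, "dz": 0, "twist": 0, "gripper": 70}, {"dx": -22.4, "dy": -26.6, "dz": 0, "twist": 0, "gripper": 70}, {"dx": -22.4, "dy": -26.6, "dz": 0, "twist": 0, "gripper": 70}, {"dx": -22.4, "dy": -26.6, "dz": 0, "twist": 0, "gripper": 70}, {"dx": -22.4, "dy": -26.6, "dz": 0, "twist": 0, "gripper": 70}, {"dx": -22.4, "dy": -26.6, "dz": 0, "twist": 0, "gripper": 70}, {"dx": -22.4, "dy": -26.6, "dz": 0, "twist": 0, "gripper": 70}]}}

```text
clock: 1.8
ee_pos: [540.5, 346.5, 299.0]
orientation: [-0.091, 0.996, -0.0, -0.0]
contact_force: [0.6, 0.7, -0.4]
gripper_width: 70.0
```

Request:
{"name": "send_rows", "arguments": {"moves": [{"dx": 0, "dy": 0, "dz": 0, "twist": 0, "gripper": 70}, {"dx": 0, "dy": 0, "dz": 0, "twist": 0, "gripper": 70}, {"dx": 0, "dy": 0, "dz": 0, "twist": 0, "gripper": 70}]}}

```text
clock: 2.1
ee_pos: [538.9, 348.2, 299.1]
orientation: [-0.092, 0.996, 0.0, -0.0]
contact_force: [-0.2, -0.2, 0.4]
gripper_width: 69.9
```

```bash
python3 - <<'E'
from h import *
im=grab('wrist'); save(im,'w1b.png'); s=r.get_state(); print(s['ee_pos'],s['orientation'],s['joint_positions'],s['gripper_width'])
E
```

```text
[538.76951289 348.36203232 299.21122662] [-9.18880815e-02  9.95769322e-01  5.69493343e-05 -1.84098896e-04] [ 3.97470459e-01  1.83597624e-01  1.51982105e+00  2.21286581e-04
  1.43849089e+00 -1.35739087e+00] 70.2173530298139
```

View pics/w1b.png

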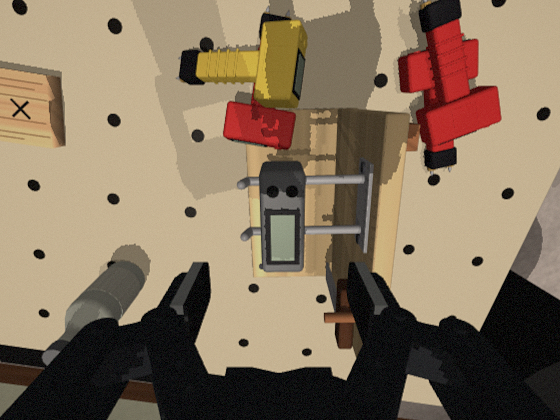

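```bash
python3 - <<'E'
from h import *
im=load('wrist'); save(im,'w1c.png',(225,145,385,285),5)
E
```

```text
(no output)
```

View pics/w1c.png

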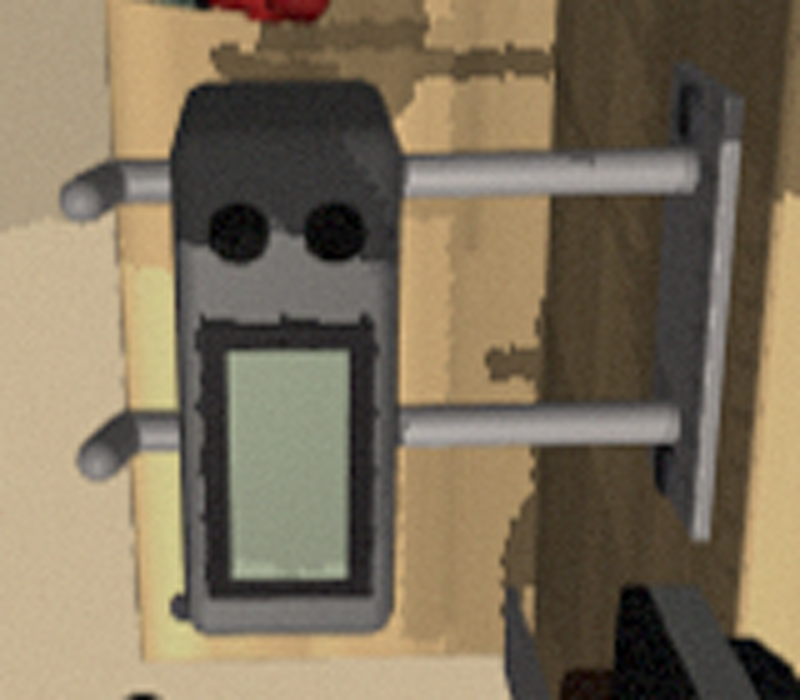

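```bash
python3 - <<'E'
from h import *
im=load('wrist')
f=lambda X,Y:(225+X/5-.4,145+Y/5-.4)
P={}
def p(n,X,Y,z): P[n]=onz(im,*f(X,Y),z); print(n,P[n].round(1))
p('TL',185,300,220);p('TR',395,300,220);p('BL',193,580,220);p('BR',390,580,220);p('Bmid',293,632,220);p('top edge?',285,150,220)
p('endbot',285,85,176)
p('p1a',140,179,172);p('p1b',690,171,172);p('p2a',150,430,172);p('p2b',675,422,172)
p('e1',80,203,188);p('e2',97,463,188)
for Y in(120,145,170,200,300,400,500,600): 
    u,v=f(290,Y); print(Y,dep(im,u,v).round(1))
d=im['depth']
E
```

```text
TL [529.7 334.2 220. ]
TR [524.  364.9 220. ]
BL [575.7 343.2 220. ]
BR [570.  373.9 220. ]
Bmid [582.1 360.6 220. ]
top edge? [504.7 344.6 220. ]
endbot [503.4 344.8 176. ]
p1a [525.3 322.9 172. ]
p1b [506.1 418.2 172. ]
p2a [572.6 332.2 172. ]
p2b [553.1 428.5 172. ]
e1 [527.  314.3 188. ]
e2 [573.6 324.  188. ]
120 [501.5 344.8 213.7]
145 [503.9 345.2 219.6]
170 [507.1 345.8 221.4]
200 [511.9 346.7 219.6]
300 [526.5 349.5 221.2]
400 [541.4 352.3 223. ]
500 [558.  355.5 222.4]
600 [576.2 358.9 220.5]
```

Request:
{"name": "send_rows", "arguments": {"moves": [{"dx": -2.9, "dy": 3.6, "dz": 20, "twist": -0.5, "gripper": 70}, {"dx": 0, "dy": 0, "dz": 25, "twist": 0, "gripper": 70}, {"dx": 0, "dy": 0, "dz": 25, "twist": 0, "gripper": 70}, {"dx": 0, "dy": 0, "dz": 22, "twist": 0, "gripper": 70}, {"dx": 0, "dy": 0, "dz": 12, "twist": 0, "gripper": 70}, {"dx": 0, "dy": 0, "dz": 7, "twist": 0, "gripper": 70}, {"dx": 0, "dy": 0, "dz": 0, "twist": 0, "gripper": 70}, {"dx": 0, "dy": 0, "dz": 0, "twist": 0, "gripper": 70}]}}

```text
clock: 2.95
ee_pos: [542.3, 352.1, 189.6]
orientation: [-0.096, 0.995, 0.0, 0.001]
contact_force: [-0.1, -0.1, 0.5]
gripper_width: 69.9
```

```bash
python3 - <<'E'
from h import *
im=grab('wrist'); save(im,'w2.png'); s=r.get_state(); print(s['ee_pos'],s['orientation'],s['contact_force'],s['gripper_width'])
E
```

```text
[542.46481952 352.09526599 189.80682638] [-9.57057586e-02  9.95408931e-01  3.55856925e-04  1.15817111e-03] [-0.20198801 -0.94976594 -0.28385912] 70.17305358793189
```

View pics/w2.png

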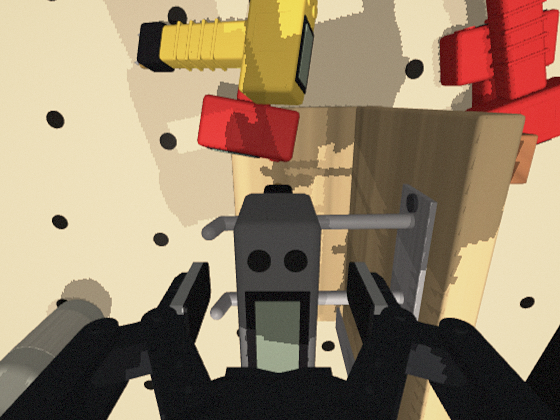

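Request:
{"name": "send_rows", "arguments": {"moves": [{"dx": 0, "dy": 0, "dz": 0, "twist": 0, "gripper": 50}, {"dx": 0, "dy": 0, "dz": 0, "twist": 0, "gripper": 40}, {"dx": 0, "dy": 0, "dz": 0, "twist": 0, "gripper": 25}, {"dx": 0, "dy": 0, "dz": 0, "twist": 0, "gripper": 25}, {"dx": 0, "dy": 0, "dz": 0, "twist": 0, "gripper": 25}, {"dx": 0, "dy": 0, "dz": 0, "twist": 0, "gripper": 25}]}}

```text
clock: 3.6
ee_pos: [542.2, 351.8, 189.1]
orientation: [-0.096, 0.995, 0.0, 0.001]
contact_force: [0.3, -1.0, 4.6]
gripper_width: 33.3
```

Request:
{"name": "send_rows", "arguments": {"moves": [{"dx": 0, "dy": 0, "dz": -5, "twist": 0, "gripper": 25}, {"dx": 0, "dy": 0, "dz": -10, "twist": 0, "gripper": 25}, {"dx": 0, "dy": 0, "dz": -20, "twist": 0, "gripper": 25}, {"dx": 0, "dy": 0, "dz": -20, "twist": 0, "gripper": 25}, {"dx": 0, "dy": 0, "dz": -20, "twist": 0, "gripper": 25}, {"dx": 0, "dy": 0, "dz": -25, "twist": 0, "gripper": 25}, {"dx": 0, "dy": 0, "dz": -25, "twist": 0, "gripper": 25}, {"dx": 0, "dy": 0, "dz": -15, "twist": 0, "gripper": 25}, {"dx": 0, "dy": 0, "dz": 0, "twist": 0, "gripper": 25}, {"dx": 0, "dy": 0, "dz": 0, "twist": 0, "gripper": 25}]}}

```text
clock: 4.6
ee_pos: [541.5, 351.5, 327.2]
orientation: [-0.096, 0.995, -0.0, -0.001]
contact_force: [0.6, -0.4, -3.1]
gripper_width: 33.1
```

```bash
python3 - <<'E'
from h import *
im=grab('wrist'); save(im,'w3.png'); im=grab('side'); save(im,'s3.png',(120,60,330,260),3); s=r.get_state(); print(s['ee_pos'],s['orientation'],s['contact_force'],s['gripper_width'])
E
```

```text
[541.05702617 351.38458295 325.98930341] [-9.56234654e-02  9.95415860e-01 -5.46475817e-04 -1.76655101e-03] [ 0.20713686  0.64343294 -2.85012372] 33.32440621689171
```

View pics/w3.png

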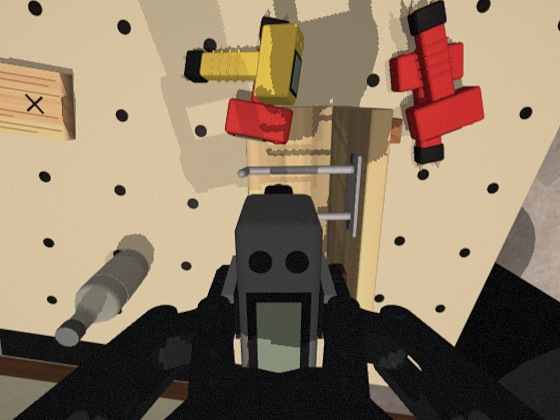

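View pics/s3.png

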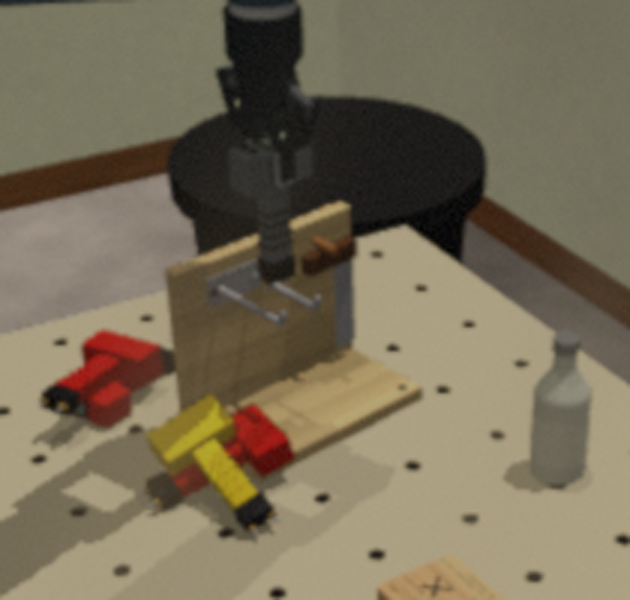

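Request:
{"name": "send_rows", "arguments": {"moves": [{"dx": 0, "dy": -15, "dz": -14, "twist": 0, "gripper": 25}, {"dx": 0, "dy": -30, "dz": 0, "twist": 0, "gripper": 25}, {"dx": 9, "dy": -33, "dz": 0, "twist": 0, "gripper": 25}, {"dx": 9, "dy": -33, "dz": 0, "twist": 0, "gripper": 25}, {"dx": 10, "dy": -33, "dz": 0, "twist": 0, "gripper": 25}, {"dx": 10, "dy": -33, "dz": 0, "twist": 0, "gripper": 25}, {"dx": 10, "dy": -33, "dz": 0, "twist": 0, "gripper": 25}, {"dx": 10, "dy": -33, "dz": 0, "twist": 0, "gripper": 25}, {"dx": 10, "dy": -33, "dz": 0, "twist": 0, "gripper": 25}, {"dx": 10, "dy": -30, "dz": 0, "twist": 0, "gripper": 25}, {"dx": 0, "dy": -24, "dz": 0, "twist": 0, "gripper": 25}, {"dx": 0, "dy": 0, "dz": 0, "twist": 0, "gripper": 25}]}}

```text
clock: 5.9
ee_pos: [527.9, 9.6, 342.7]
orientation: [-0.093, 0.996, -0.001, -0.0]
contact_force: [0.6, 1.1, -1.6]
gripper_width: 33.5
```

Request:
{"name": "send_rows", "arguments": {"moves": [{"dx": 0, "dy": 0, "dz": 0, "twist": 8.3, "gripper": 25}, {"dx": 0, "dy": 0, "dz": 0, "twist": 8.3, "gripper": 25}, {"dx": 0, "dy": 0, "dz": 0, "twist": 8.3, "gripper": 25}, {"dx": 0, "dy": 0, "dz": 0, "twist": 8.3, "gripper": 25}, {"dx": 0, "dy": 0, "dz": 0, "twist": 8.3, "gripper": 25}, {"dx": 0, "dy": 0, "dz": 0, "twist": 8.3, "gripper": 25}, {"dx": 0, "dy": 0, "dz": 0, "twist": 8.3, "gripper": 25}, {"dx": 0, "dy": 0, "dz": 0, "twist": 8.3, "gripper": 25}, {"dx": 0, "dy": 0, "dz": 0, "twist": 8.3, "gripper": 25}, {"dx": 0, "dy": 0, "dz": 0, "twist": 8.3, "gripper": 25}, {"dx": 0, "dy": 0, "dz": 0, "twist": 8.3, "gripper": 25}, {"dx": 0, "dy": 0, "dz": 0, "twist": 8.3, "gripper": 25}]}}

```text
clock: 7.1
ee_pos: [527.7, 12.9, 342.5]
orientation: [0.701, 0.714, -0.0, -0.0]
contact_force: [-0.4, 0.5, -1.9]
gripper_width: 33.4
```

Request:
{"name": "send_rows", "arguments": {"moves": [{"dx": 0, "dy": 0, "dz": 20, "twist": 0, "gripper": 25}, {"dx": 0, "dy": 0, "dz": 30, "twist": 0, "gripper": 25}, {"dx": 0, "dy": 0, "dz": 30, "twist": 0, "gripper": 25}, {"dx": 0, "dy": 0, "dz": 25, "twist": 0, "gripper": 25}, {"dx": 0, "dy": 0, "dz": 15, "twist": 0, "gripper": 25}, {"dx": 0, "dy": 0, "dz": 0, "twist": 0, "gripper": 25}, {"dx": 0, "dy": 0, "dz": 0, "twist": 0, "gripper": 25}]}}

```text
clock: 7.8
ee_pos: [528.6, 12.7, 223.4]
orientation: [0.699, 0.716, 0.0, 0.001]
contact_force: [0.3, -0.2, -1.7]
gripper_width: 33.8
```

```bash
python3 - <<'E'
from h import *
np.savez('hook_wrist.npz',**load('wrist'))
im=grab('wrist'); save(im,'w4.png'); im=grab('side'); save(im,'s4.png',(180,120,380,320),3);im=grab('top'); save(im,'t4.png',(100,160,350,300),3); s=r.get_state(); print(s['clock'],s['ee_pos'],s['orientation'],s['contact_force'],s['gripper_width'],s['joint_positions'])
E
```

```text
7.95 [529.08035335  12.66258225 224.22390351] [0.69858215 0.71552799 0.00090721 0.00136229] [ 0.45632609  0.7393339  -2.53580947] 33.43630968429744 [-1.90478475e-01 -2.67818126e-02  1.88120329e+00  1.55809248e-05
  1.28389777e+00 -2.14448510e-01]
```

View pics/w4.png

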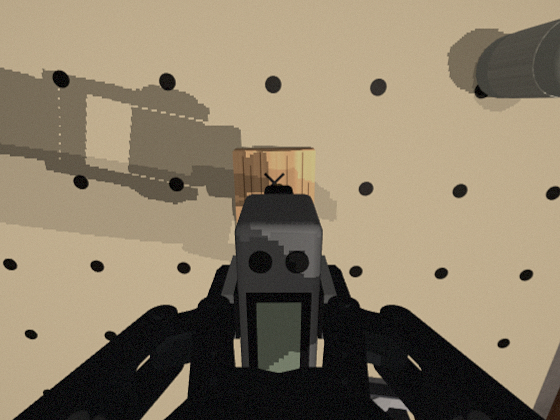

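View pics/s4.png

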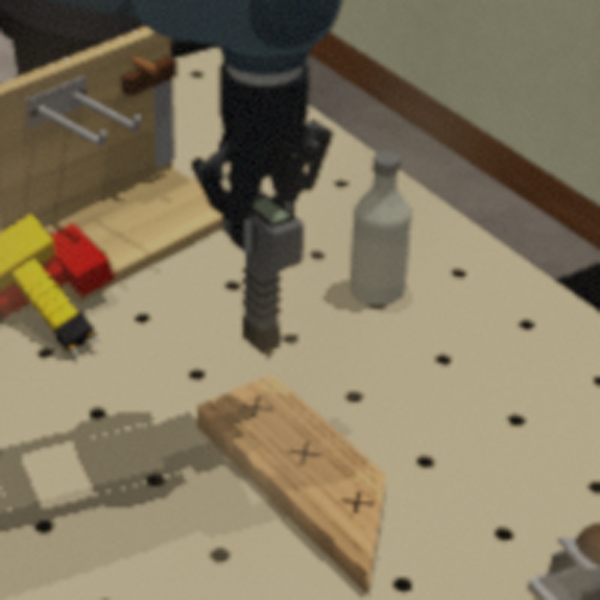

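View pics/t4.png

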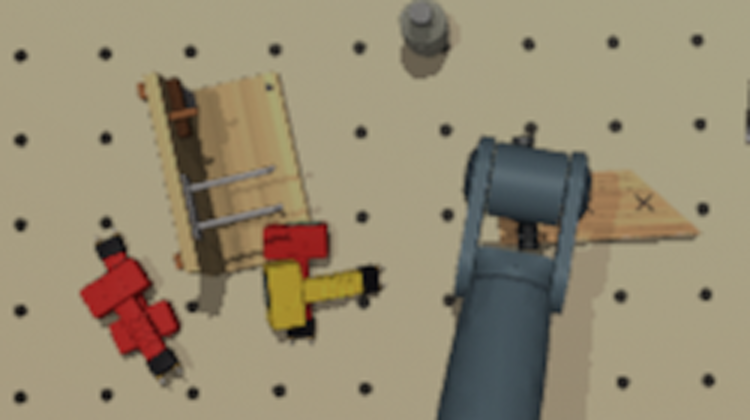

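```bash
python3 - <<'E'
from h import *
im=load('wrist'); save(im,'w4c.png',(225,140,335,240),7)
h=dict(np.load('hook_wrist.npz')); save(h,'w3c.png',(0,50,100,150),6)
save(load('side'),'s4c.png',(235,180,325,310),6)
E
```

```text
(no output)
```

View pics/w4c.png

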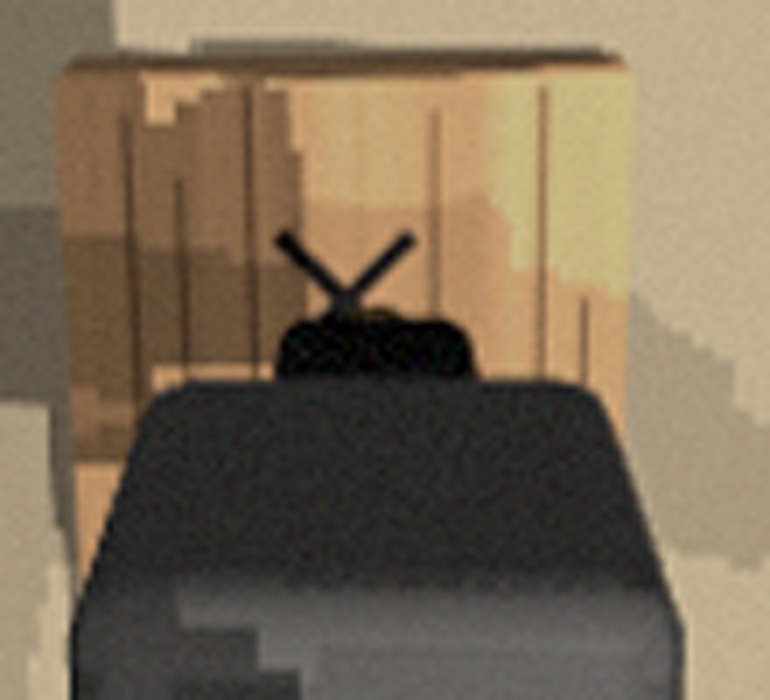

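View pics/w3c.png

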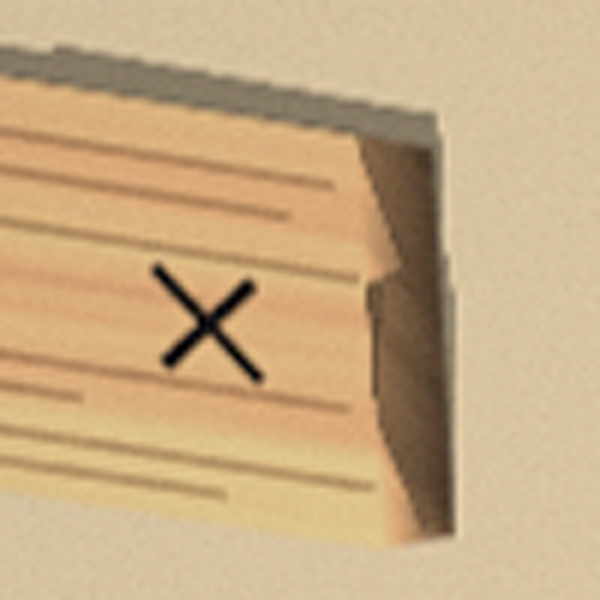

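View pics/s4c.png

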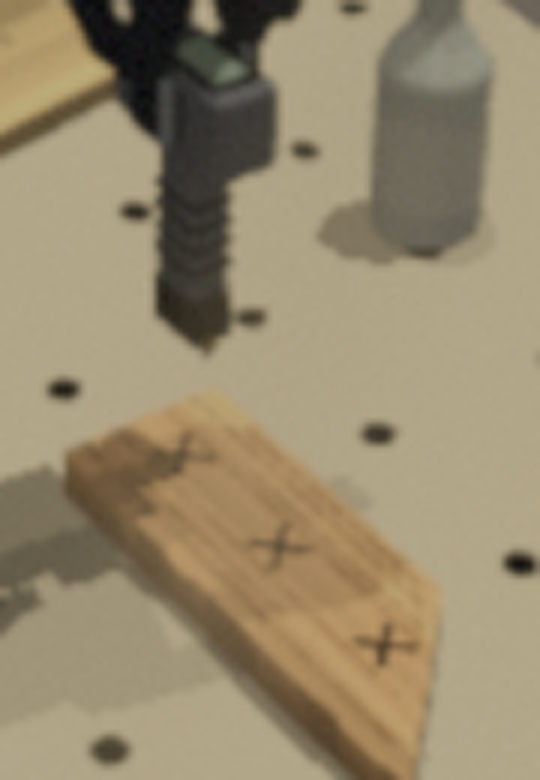

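```bash
python3 - <<'E'
from h import *
im=load('wrist'); s=r.get_state()
f=lambda X,Y:(225+X/7-.43,140+Y/7-.43)
def t(X,Y,z,n): print(n,onz(im,*f(X,Y),z).round(1))
t(347,297,27,'cross1'); t(282,238,27,'armL');t(408,238,27,'armR')
t(375,320,104,'nose near bottom mid'); t(380,312,104,'pin base');t(380,308,91,'pin tip?')
t(375,382,198,'h')
t(60,200,27,'L edge');t(632,200,27,'R edge');t(72,460,27,'L edge2');t(627,360,27,'R edge2')
t(75,620,224.2-133+164,'headL');t(680,640,224.2-133+164,'headR')
h=dict(np.load('hook_wrist.npz')); print('c1 w3',onz(h,208/6-.42,50+323/6-.42,27).round(1))
E=h; 
for X,Y in((0,75),(357,138),(0,490),(390,545)): print('edge',onz(h,X/6-.42,50+Y/6-.42,27).round(1))
sd=load('side'); g=lambda X,Y:(235+X/6-.42,180+Y/6-.42)
for X,Y in((187,455),(279,547),(385,645)): print('side mark',onz(sd,*g(X,Y),27).round(1))
print('side pins',onz(sd,*g(208,350),91).round(1))
print('TCP proj crop',[(np.array(proj(im,np.r_[s['ee_pos'][:2],z]))-[225,140])*7 for z in(27,91,104)])
E
```

```text
cross1 [524.6  12.3  27. ]
armL [514.1  21.7  27. ]
armR [534.1  22.2  27. ]
nose near bottom mid [528.6  29.3 104. ]
pin base [529.2  30.3 104. ]
pin tip? [529.3  27.4  91. ]
h [528.1  49.5 198. ]
L edge [479.1  27.   27. ]
R edge [569.2  29.1  27. ]
L edge2 [480.  -16.3  27. ]
R edge2 [570.1   2.9  27. ]
headL [512.1  53.2 255.2]
headR [544.1  52.8 255.2]
c1 w3 [523.7  11.4  27. ]
edge [479.8 -29.6  27. ]
edge [477.9  46.   27. ]
edge [570.8 -38.6  27. ]
edge [566.4  50.   27. ]
side mark [527.1   9.2  27. ]
side mark [527.  -69.7  27. ]
side mark [ 529.9 -149.4   27. ]
side pins [535.    4.5  91. ]
TCP proj crop [array([371.96353944, 292.64595331]), array([372.355013  , 413.71643638]), array([372.45607654, 444.97221658])]
```

Request:
{"name": "send_rows", "arguments": {"moves": [{"dx": 1.4, "dy": -4, "dz": 15, "twist": 0, "gripper": 25}, {"dx": 0, "dy": 0, "dz": 20, "twist": 0, "gripper": 25}, {"dx": 0, "dy": 0, "dz": 10, "twist": 0, "gripper": 25}, {"dx": 0, "dy": 0, "dz": 6, "twist": 0, "gripper": 25}, {"dx": 0, "dy": 0, "dz": 0, "twist": 0, "gripper": 25}, {"dx": 0, "dy": 0, "dz": 0, "twist": 0, "gripper": 25}]}}

```text
clock: 8.55
ee_pos: [524.4, 14.1, 171.8]
orientation: [0.699, 0.716, 0.0, 0.0]
contact_force: [0.3, -0.4, -1.4]
gripper_width: 33.8
```

```bash
python3 - <<'E'
from h import *
im=grab('wrist'); save(im,'w5c.png',(225,140,335,240),7); im=grab('side');save(im,'s5c.png',(235,180,325,310),6); s=r.get_state(); print(s['clock'],s['ee_pos'],s['orientation'],s['contact_force'])
E
```

```text
8.65 [524.64164496  14.05300857 172.21043603] [6.98579839e-01 7.15531611e-01 4.71896016e-04 7.06496017e-04] [-0.30509766  0.30358367 -3.325239  ]
```

View pics/w5c.png

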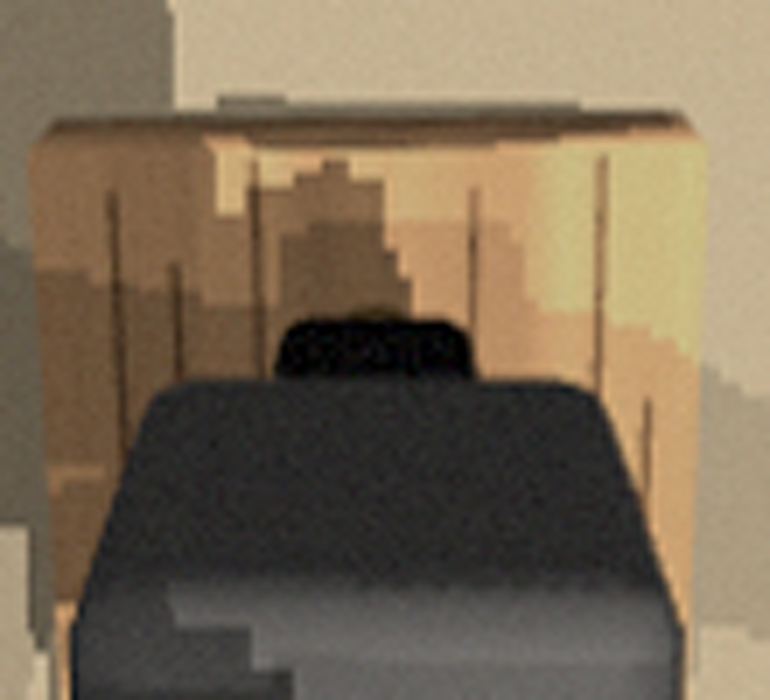

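View pics/s5c.png

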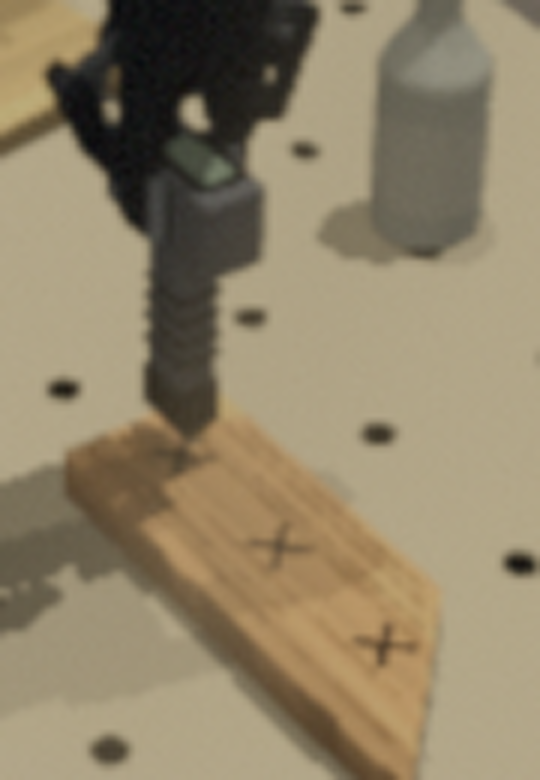

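```bash
python3 - <<'E'
from h import *
im=load('side')
q=lambda *p:((proj(im,np.array(p,float))-[235,180]+.42)*6).round(1)
print('mark',q(524.6,12.3,27),'pin-',q(524.6,0,39.2),'pin+',q(524.6,25,39.2),'nose corners',[q(524.6+a,12.5+b,52.2) for a,b in((-12,-18),(12,-18),(-12,18),(12,18))])
print('pin- at +4x',q(528.6,0,39.2))
w=load('wrist')
print([ (proj(w,np.array(p))-[225,140]+.43)*7 for p in((524.6,30.5,52.2),(524.6,12.3,27))])
E
```

```text
mark [179.1 453.3] pin- [193.4 447.6] pin+ [165.2 419.7] nose corners [array([178.8, 441.3]), array([221.1, 424.2]), array([138.2, 401. ]), array([180.1, 384.4])]
pin- at +4x [200.3 444.7]
[array([376.22975368, 320.59173254]), array([372.93007956, 401.037199  ])]
```

Request:
{"name": "send_rows", "arguments": {"moves": [{"dx": 0, "dy": 0, "dz": 4, "twist": 0, "gripper": 25}, {"dx": 0, "dy": 0, "dz": 3, "twist": 0, "gripper": 25}, {"dx": 0, "dy": 0, "dz": 2, "twist": 0, "gripper": 25}, {"dx": 0, "dy": 0, "dz": 1, "twist": 0, "gripper": 25}, {"dx": 0, "dy": 0, "dz": 0, "twist": 0, "gripper": 25}]}}

```text
clock: 9.15
ee_pos: [523.9, 14.2, 161.1]
orientation: [0.699, 0.716, -0.0, -0.0]
contact_force: [-0.7, 0.1, -2.6]
gripper_width: 33.5
```

Request:
{"name": "send_rows", "arguments": {"moves": [{"dx": 0, "dy": 0, "dz": 1, "twist": 0, "gripper": 25}, {"dx": 0, "dy": 0, "dz": 0, "twist": 0, "gripper": 25}]}}

```text
clock: 9.35
ee_pos: [524.0, 14.2, 160.2]
orientation: [0.699, 0.716, -0.0, -0.0]
contact_force: [0.1, -1.3, -2.6]
gripper_width: 33.3
```

Request:
{"name": "send_rows", "arguments": {"moves": [{"dx": 0, "dy": 0, "dz": 1, "twist": 0, "gripper": 25}, {"dx": 0, "dy": 0, "dz": 0, "twist": 0, "gripper": 25}]}}

```text
clock: 9.55
ee_pos: [524.3, 14.1, 160.0]
orientation: [0.699, 0.716, 0.0, 0.0]
contact_force: [-2.1, -0.5, 3.1]
gripper_width: 33.6
```

Request:
{"name": "send_rows", "arguments": {"moves": [{"dx": 0, "dy": 0, "dz": 1, "twist": 0, "gripper": 25}, {"dx": 0, "dy": 0, "dz": 0, "twist": 0, "gripper": 25}]}}

```text
clock: 9.75
ee_pos: [524.4, 14.1, 159.9]
orientation: [0.699, 0.716, 0.0, 0.0]
contact_force: [-2.9, -0.0, 7.9]
gripper_width: 33.1
```

Request:
{"name": "send_rows", "arguments": {"moves": [{"dx": 0, "dy": 0, "dz": 0.7, "twist": 0, "gripper": 25}, {"dx": 0, "dy": 0, "dz": 0, "twist": 0, "gripper": 25}]}}

```text
clock: 9.95
ee_pos: [524.5, 14.1, 159.7]
orientation: [0.699, 0.716, -0.0, 0.0]
contact_force: [-4.0, 0.4, 10.9]
gripper_width: 33.1
```

Request:
{"name": "send_rows", "arguments": {"moves": [{"dx": 0, "dy": -0.6, "dz": 0.7, "twist": 0, "gripper": 25}, {"dx": 0, "dy": 0, "dz": 0, "twist": 0, "gripper": 25}]}}

```text
clock: 10.15
ee_pos: [524.4, 14.1, 159.7]
orientation: [0.699, 0.716, 0.0, 0.001]
contact_force: [-4.2, 1.1, 13.4]
gripper_width: 33.0
```

Request:
{"name": "send_rows", "arguments": {"moves": [{"dx": 0, "dy": -0.4, "dz": 0.7, "twist": 0, "gripper": 25}, {"dx": 0, "dy": 0, "dz": 0, "twist": 0, "gripper": 25}]}}

```text
clock: 10.35
ee_pos: [524.3, 14.0, 159.6]
orientation: [0.699, 0.716, 0.001, 0.001]
contact_force: [-5.2, 1.2, 16.3]
gripper_width: 33.2
```

Request:
{"name": "send_rows", "arguments": {"moves": [{"dx": 0, "dy": 0, "dz": 0.3, "twist": 0, "gripper": 25}, {"dx": 0, "dy": 0, "dz": 0, "twist": 0, "gripper": 25}, {"dx": 0, "dy": 0, "dz": 0, "twist": 0, "gripper": 25}, {"dx": 0, "dy": 0, "dz": 0, "twist": 0, "gripper": 25}, {"dx": 0, "dy": 0, "dz": 0, "twist": 0, "gripper": 25}, {"dx": 0, "dy": 0, "dz": 0, "twist": 0, "gripper": 25}, {"dx": 0, "dy": 0, "dz": 0, "twist": 0, "gripper": 25}, {"dx": 0, "dy": 0, "dz": 0, "twist": 0, "gripper": 25}, {"dx": 0, "dy": 0, "dz": 0, "twist": 0, "gripper": 25}, {"dx": 0, "dy": 0, "dz": 0, "twist": 0, "gripper": 25}]}}

```text
clock: 11.35
ee_pos: [524.4, 14.0, 159.6]
orientation: [0.698, 0.716, 0.001, 0.001]
contact_force: [-6.0, 1.1, 17.1]
gripper_width: 33.3
```

```bash
python3 - <<'E'
from h import *
im=grab('wrist'); save(im,'w6c.png',(225,140,335,240),7); im=grab('side');save(im,'s6c.png',(235,180,325,310),6); s=r.get_state(); print(s['clock'],s['ee_pos'],s['orientation'],s['contact_force'])
E
```

```text
11.45 [524.37770603  14.00270764 159.60339368] [6.98512961e-01 7.15596444e-01 6.36054463e-04 9.83951250e-04] [-6.19262605  1.06312824 17.21711353]
```

View pics/s6c.png

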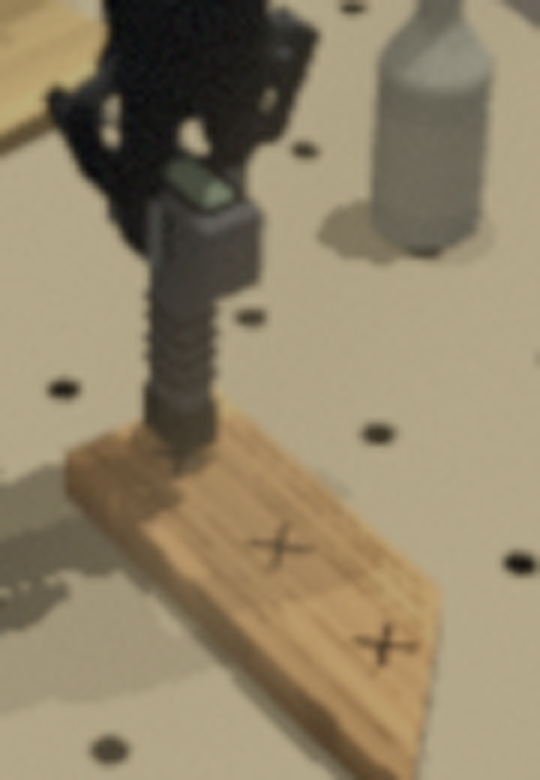

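View pics/w6c.png

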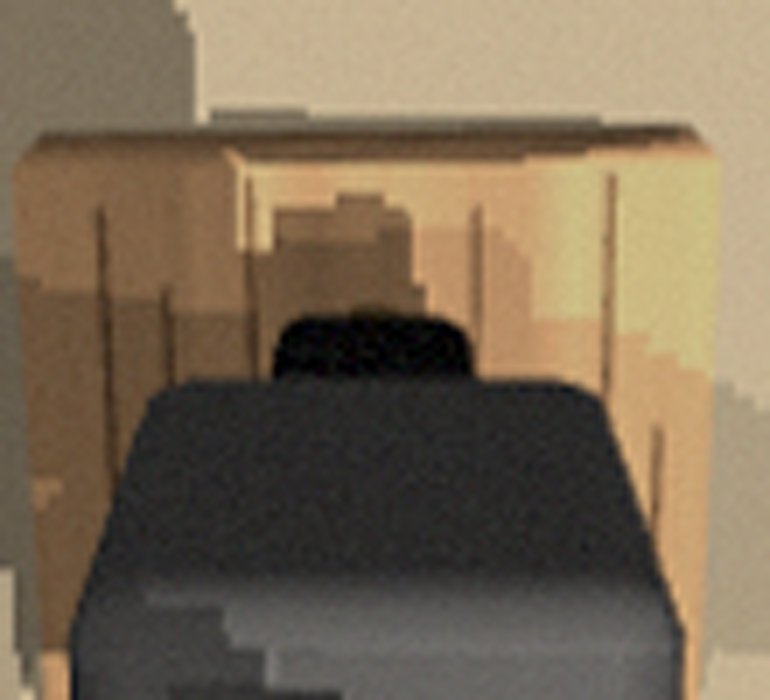

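```bash
python3 - <<'E'
from h import *
im=load('side');save(im,'s6d.png',(250,225,290,270),16)
f=lambda u,v:((u-250+.5)*16,(v-225+.5)*16)
for p in((524.6,12.3,27),(524.6,-.2,27),(525,24.8,27),(514,1.7,27),(535,1.7,27)): print(p,np.round(f(*proj(im,np.array(p)))))
E
```

```text
(524.6, 12.3, 27) [239. 490.]
(524.6, -0.2, 27) [277. 528.]
(525, 24.8, 27) [204. 452.]
(514, 1.7, 27) [222. 542.]
(535, 1.7, 27) [319. 502.]
```

View pics/s6d.png

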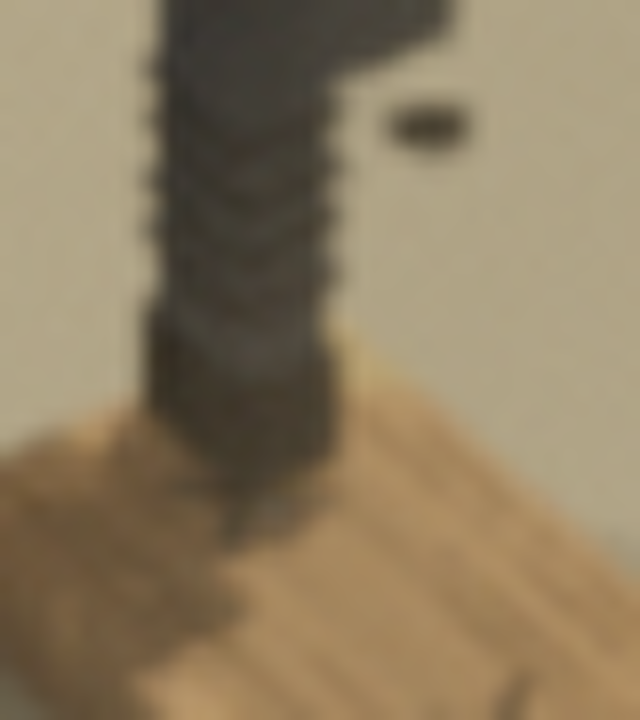

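Request:
{"name": "send_rows", "arguments": {"moves": [{"dx": 0, "dy": 0, "dz": -5, "twist": 0, "gripper": 25}, {"dx": 0, "dy": 1.3, "dz": -15, "twist": 0, "gripper": 25}, {"dx": 0, "dy": 0, "dz": -10, "twist": 0, "gripper": 25}, {"dx": -20, "dy": 0, "dz": 0, "twist": 0, "gripper": 25}, {"dx": -20, "dy": 0, "dz": 0, "twist": 0, "gripper": 25}, {"dx": -20, "dy": 0, "dz": 0, "twist": 0, "gripper": 25}, {"dx": -20, "dy": 0, "dz": 0, "twist": 0, "gripper": 25}, {"dx": 0, "dy": 0, "dz": 10, "twist": 0, "gripper": 25}, {"dx": 0, "dy": 0, "dz": 5, "twist": 0, "gripper": 25}, {"dx": 0, "dy": 0, "dz": 0, "twist": 0, "gripper": 25}, {"dx": 0, "dy": 0, "dz": 0, "twist": 0, "gripper": 25}]}}

```text
clock: 12.55
ee_pos: [526.0, -65.0, 170.6]
orientation: [0.698, 0.716, -0.0, -0.0]
contact_force: [1.1, 0.5, -1.6]
gripper_width: 33.4
```

```bash
python3 - <<'E'
from h import *
im=grab('wrist'); save(im,'w7c.png',(225,140,335,240),7); im=grab('side');save(im,'s7c.png',(250,210,310,275),12); s=r.get_state(); print(s['clock'],s['ee_pos'],s['orientation'],s['contact_force'])
f=lambda u,v:((u-250+.5)*12,(v-210+.5)*12)
c=s['ee_pos'][:2]; z=s['ee_pos'][2]-133
for p in((526.7,-67.7,27),(c[0],c[1]-1.6-12.5,z),(c[0],c[1]-1.6+12.5,z)): print(p,np.round(f(*proj(im,np.array(p)))))
E
```

```text
12.65 [526.35702047 -65.23136084 171.0925713 ] [6.98254635e-01 7.15849456e-01 1.01526804e-04 1.04430441e-04] [-0.26301118  0.57534392 -1.69661702]
(526.7, -67.7, 27) [373. 731.]
(np.float64(526.3570204683948), np.float64(-79.33136084249008), np.float64(38.092571302631285)) [402. 723.]
(np.float64(526.3570204683948), np.float64(-54.331360842490085), np.float64(38.092571302631285)) [341. 663.]
```

View pics/s7c.png

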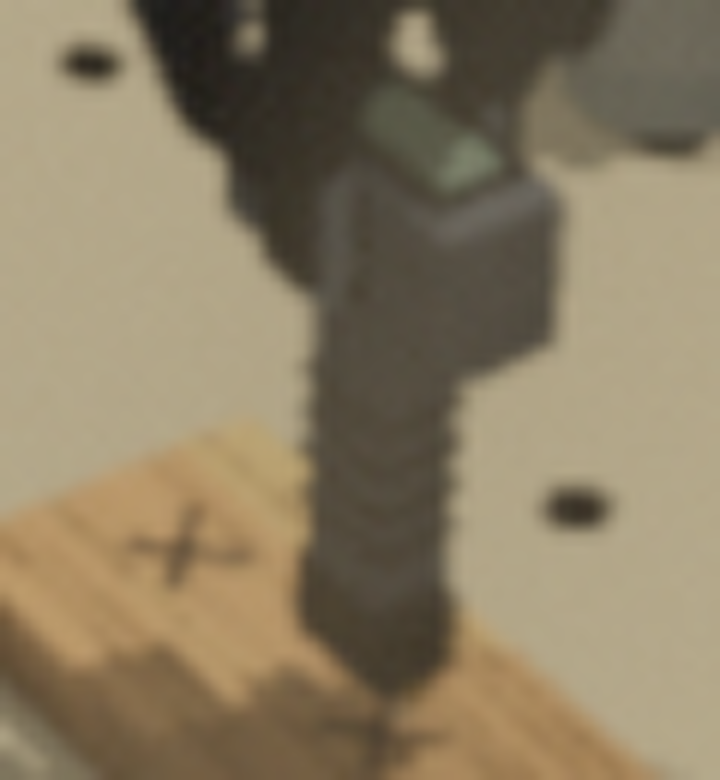

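View pics/w7c.png

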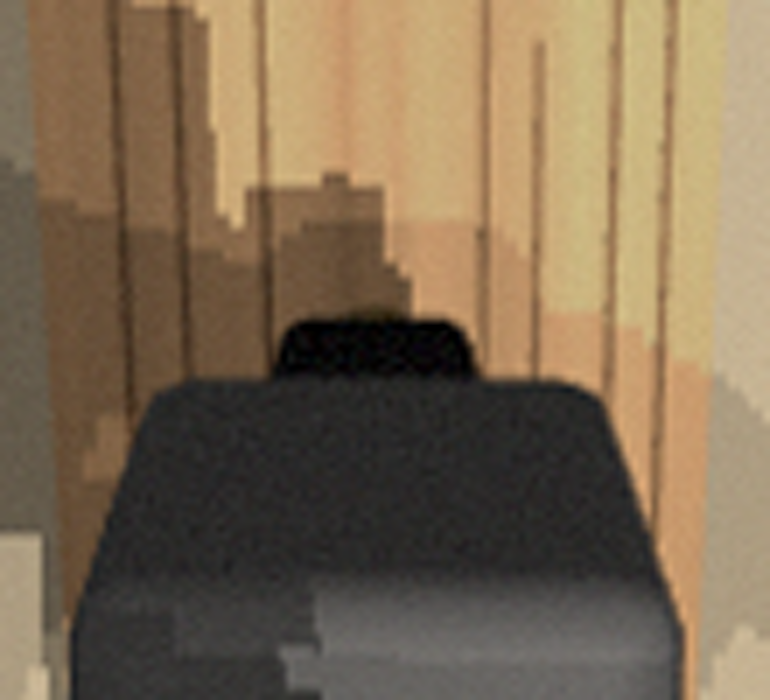

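```bash
python3 - <<'E'
from h import *
im=load('wrist'); T=np.linalg.inv(im['camera_from_world']); s=r.get_state(); print(T[:3,3],T[:3,2], s['ee_pos'])
z0=s['ee_pos'][2]-133
f=lambda X,Y:(225+X/7-.43,140+Y/7-.43)
a=im['color'][140:240,225:335].astype(int).sum(2)
print(a[38:60,53])
for n,Y,z in(('nose edge',319,z0+13),('nose top/headbottom',382,z0+120),('head top',590,z0+164),('head top',640,z0+164)): print(n,onz(im,*f(374,Y),z).round(1)-np.r_[s['ee_pos'][:2],0])
for Y in (400,450,500,550,570,590,610,650): print(Y,(dep(im,*f(374,Y))-s['ee_pos']).round(1))
E
```

```text
[524.45607227  19.80672423 305.95968618] [ 0.00737144 -0.3265919  -0.94513671] [526.35702047 -65.23136084 171.0925713 ]
[241 238 242 237 249 193 144  90   2  21  20   4  24  17   6  50 117 141
 112 114 109 121]
nose edge [-0.65702047 16.93136084 51.1       ]
nose top/headbottom [ -1.05702047  40.83136084 158.1       ]
head top [ -1.05702047  42.63136084 202.1       ]
head top [ -0.95702047  39.73136084 202.1       ]
400 [-1.1 42.2 -4.1]
450 [-1.1 42.2  6.6]
500 [ -1.9  85.  134.9]
550 [-1.  42.2 24.2]
570 [-1.  42.  26.7]
590 [-1.  41.3 27.9]
610 [-1.  40.7 29.3]
650 [-1.  39.2 31.1]
```

Request:
{"name": "send_rows", "arguments": {"moves": [{"dx": -3, "dy": 0.3, "dz": 3, "twist": 0, "gripper": 25}, {"dx": 0, "dy": 0, "dz": 4, "twist": 0, "gripper": 25}, {"dx": 0, "dy": 0, "dz": 2, "twist": 0, "gripper": 25}, {"dx": 0, "dy": 0, "dz": 1, "twist": 0, "gripper": 25}, {"dx": 0, "dy": 0, "dz": 1, "twist": 0, "gripper": 25}, {"dx": 0, "dy": -0.2, "dz": 1, "twist": 0, "gripper": 25}, {"dx": 0, "dy": 0, "dz": 0, "twist": 0, "gripper": 25}]}}

```text
clock: 13.35
ee_pos: [526.6, -68.8, 160.0]
orientation: [0.699, 0.716, 0.0, 0.0]
contact_force: [-2.4, 0.2, 4.0]
gripper_width: 33.4
```

Request:
{"name": "send_rows", "arguments": {"moves": [{"dx": 0, "dy": -0.4, "dz": 0.8, "twist": 0, "gripper": 25}, {"dx": 0, "dy": -0.4, "dz": 0.8, "twist": 0, "gripper": 25}, {"dx": 0, "dy": -0.3, "dz": 0.8, "twist": 0, "gripper": 25}, {"dx": 0, "dy": 0, "dz": 0, "twist": 0, "gripper": 25}]}}

```text
clock: 13.75
ee_pos: [526.5, -69.1, 159.7]
orientation: [0.699, 0.716, 0.001, 0.001]
contact_force: [-4.4, 1.3, 14.8]
gripper_width: 33.5
```

Request:
{"name": "send_rows", "arguments": {"moves": [{"dx": 0, "dy": 0, "dz": 0.2, "twist": 0, "gripper": 25}, {"dx": 0, "dy": 0, "dz": 0, "twist": 0, "gripper": 25}, {"dx": 0, "dy": 0, "dz": 0, "twist": 0, "gripper": 25}, {"dx": 0, "dy": 0, "dz": 0, "twist": 0, "gripper": 25}, {"dx": 0, "dy": 0, "dz": 0, "twist": 0, "gripper": 25}, {"dx": 0, "dy": 0, "dz": 0, "twist": 0, "gripper": 25}, {"dx": 0, "dy": 0, "dz": 0, "twist": 0, "gripper": 25}, {"dx": 0, "dy": 0, "dz": 0, "twist": 0, "gripper": 25}, {"dx": 0, "dy": 0, "dz": 0, "twist": 0, "gripper": 25}, {"dx": 0, "dy": 0, "dz": 0, "twist": 0, "gripper": 25}, {"dx": 0, "dy": 0, "dz": 0, "twist": 0, "gripper": 25}]}}

```text
clock: 14.85
ee_pos: [526.5, -69.1, 159.7]
orientation: [0.699, 0.716, 0.001, 0.001]
contact_force: [-5.4, 2.0, 15.9]
gripper_width: 33.5
```

```bash
python3 - <<'E'
from h import *
im=grab('side');save(im,'s8c.png',(260,235,305,285),14); s=r.get_state(); print(s['clock'],s['ee_pos'],s['orientation'],s['contact_force'])
f=lambda u,v:((u-260+.5)*14,(v-235+.5)*14)
for p in((526.5,-68,27),(526.5,-80.5,27),(516,-78.6,27),(537,-78.6,27)): print(p,np.round(f(*proj(im,np.array(p)))))
E
```

```text
14.9 [526.5334348  -69.05105158 159.6357658 ] [6.98513877e-01 7.15595614e-01 5.71707833e-04 9.76466230e-04] [-5.71188746  2.14613712 15.60980425]
(526.5, -68, 27) [295. 504.]
(526.5, -80.5, 27) [331. 539.]
(516, -78.6, 27) [282. 553.]
(537, -78.6, 27) [369. 515.]
```

View pics/s8c.png

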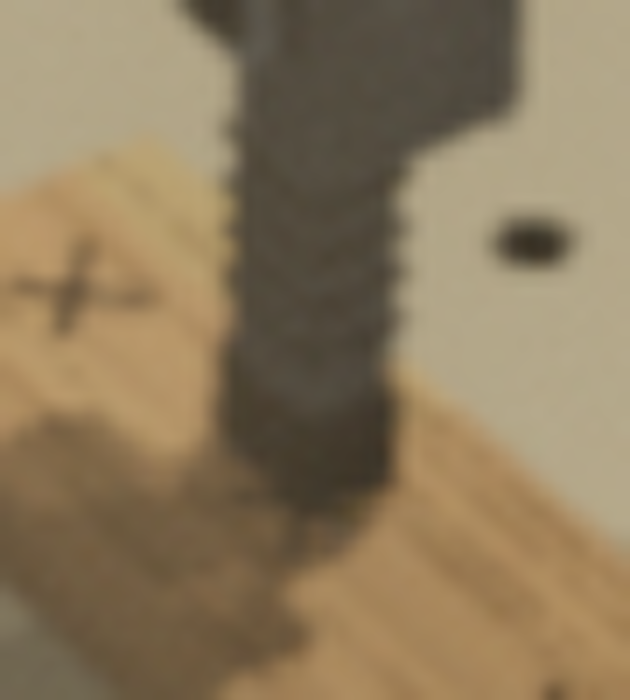

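Request:
{"name": "send_rows", "arguments": {"moves": [{"dx": 0, "dy": 0, "dz": -5, "twist": 0, "gripper": 25}, {"dx": 0, "dy": 1.3, "dz": -15, "twist": 0, "gripper": 25}, {"dx": 0, "dy": 0, "dz": -10, "twist": 0, "gripper": 25}, {"dx": -20, "dy": 0, "dz": 0, "twist": 0, "gripper": 25}, {"dx": -20, "dy": 0, "dz": 0, "twist": 0, "gripper": 25}, {"dx": -20, "dy": 0, "dz": 0, "twist": 0, "gripper": 25}, {"dx": -19, "dy": 0, "dz": 0, "twist": 0, "gripper": 25}, {"dx": 0, "dy": 0, "dz": 10, "twist": 0, "gripper": 25}, {"dx": 0, "dy": 0, "dz": 5, "twist": 0, "gripper": 25}, {"dx": 0, "dy": 0, "dz": 0, "twist": 0, "gripper": 25}, {"dx": 0, "dy": 0, "dz": 0, "twist": 0, "gripper": 25}]}}

```text
clock: 16.0
ee_pos: [528.3, -146.9, 170.9]
orientation: [0.698, 0.716, -0.0, -0.0]
contact_force: [0.5, -0.0, -2.8]
gripper_width: 33.5
```

```bash
python3 - <<'E'
from h import *
im=grab('wrist'); save(im,'w9c.png',(225,140,335,240),7); im=grab('side');save(im,'s9c.png',(250,225,320,295),11); s=r.get_state(); print(s['clock'],s['ee_pos'],s['orientation'],s['contact_force'])
f=lambda u,v:((u-250+.5)*11,(v-225+.5)*11)
c=s['ee_pos'][:2]; z=s['ee_pos'][2]-133
for p in((528.5,-148,27),(c[0]-.6,c[1]-.3-12.5,z),(c[0]-.6,c[1]-.3+12.5,z)): print(np.round(p,1),np.round(f(*proj(im,np.array(p)))))
E
```

```text
16.1 [ 528.6463789  -147.21596393  171.49230243] [6.98264261e-01 7.15840067e-01 7.45030269e-05 1.21089075e-04] [-0.00813037 -0.347161   -2.31275564]
[ 528.5 -148.    27. ] [534. 687.]
[ 528.  -160.    38.5] [564. 682.]
[ 528.  -135.    38.5] [503. 622.]
```

View pics/s9c.png

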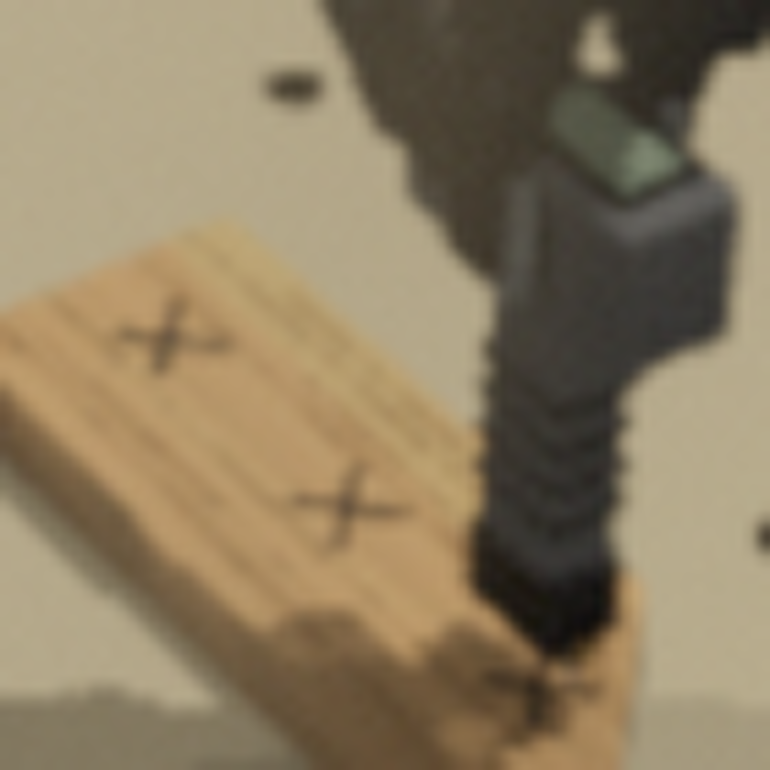

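View pics/w9c.png

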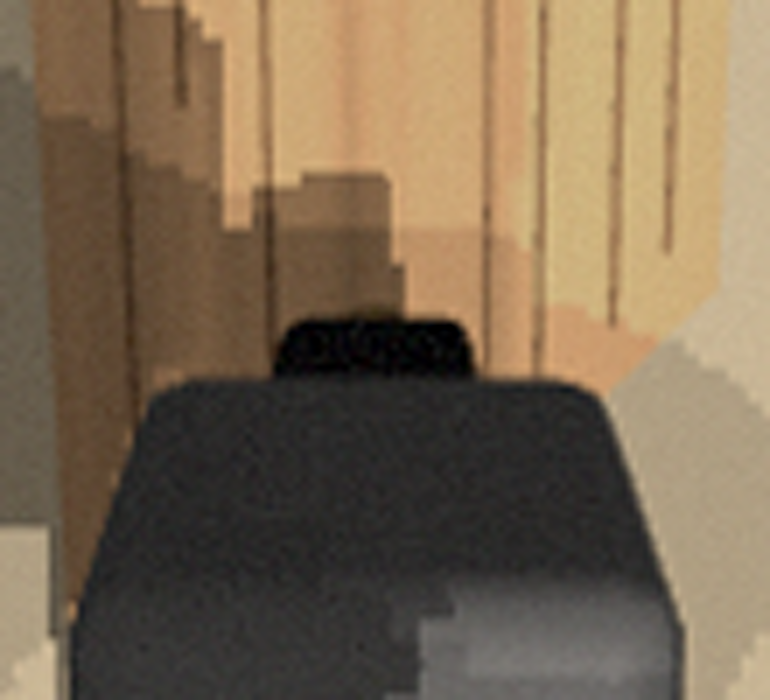

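Request:
{"name": "send_rows", "arguments": {"moves": [{"dx": -1, "dy": 0.5, "dz": 3, "twist": 0, "gripper": 25}, {"dx": 0, "dy": 0, "dz": 4, "twist": 0, "gripper": 25}, {"dx": 0, "dy": 0, "dz": 2, "twist": 0, "gripper": 25}, {"dx": 0, "dy": 0, "dz": 1, "twist": 0, "gripper": 25}, {"dx": 0, "dy": 0, "dz": 1, "twist": 0, "gripper": 25}, {"dx": 0, "dy": -0.2, "dz": 1, "twist": 0, "gripper": 25}, {"dx": 0, "dy": 0, "dz": 0, "twist": 0, "gripper": 25}]}}

```text
clock: 16.8
ee_pos: [529.0, -148.9, 160.0]
orientation: [0.699, 0.716, 0.0, 0.0]
contact_force: [-1.1, 0.9, 2.9]
gripper_width: 33.4
```

Request:
{"name": "send_rows", "arguments": {"moves": [{"dx": 0, "dy": -0.4, "dz": 0.8, "twist": 0, "gripper": 25}, {"dx": 0, "dy": -0.4, "dz": 0.8, "twist": 0, "gripper": 25}, {"dx": 0, "dy": -0.3, "dz": 0.8, "twist": 0, "gripper": 25}, {"dx": 0, "dy": 0, "dz": 0, "twist": 0, "gripper": 25}]}}

```text
clock: 17.2
ee_pos: [528.9, -149.1, 159.7]
orientation: [0.699, 0.716, 0.001, 0.001]
contact_force: [-2.7, 2.1, 12.2]
gripper_width: 33.4
```

Request:
{"name": "send_rows", "arguments": {"moves": [{"dx": 0, "dy": 0, "dz": 0.4, "twist": 0, "gripper": 25}, {"dx": 0, "dy": 0, "dz": 0, "twist": 0, "gripper": 25}, {"dx": 0, "dy": 0, "dz": 0, "twist": 0, "gripper": 25}, {"dx": 0, "dy": 0, "dz": 0, "twist": 0, "gripper": 25}, {"dx": 0, "dy": 0, "dz": 0, "twist": 0, "gripper": 25}, {"dx": 0, "dy": 0, "dz": 0, "twist": 0, "gripper": 25}, {"dx": 0, "dy": 0, "dz": 0, "twist": 0, "gripper": 25}, {"dx": 0, "dy": 0, "dz": 0, "twist": 0, "gripper": 25}, {"dx": 0, "dy": 0, "dz": 0, "twist": 0, "gripper": 25}, {"dx": 0, "dy": 0, "dz": 0, "twist": 0, "gripper": 25}, {"dx": 0, "dy": 0, "dz": 0, "twist": 0, "gripper": 25}]}}

```text
clock: 18.3
ee_pos: [529.0, -149.1, 159.7]
orientation: [0.699, 0.716, 0.001, 0.001]
contact_force: [-4.0, 1.4, 12.6]
gripper_width: 33.6
```

```bash
python3 - <<'E'
from h import *
im=grab('side');save(im,'s10c.png',(260,235,330,305),11);im=grab('wrist'); save(im,'w10.png'); s=r.get_state(); print(s['clock'],s['ee_pos'],s['orientation'],s['contact_force'])
E
```

```text
18.4 [ 528.95622204 -149.13969073  159.67944966] [6.98559284e-01 7.15550931e-01 5.97481557e-04 1.19787805e-03] [-3.06667061  2.70893579 14.35023118]
```

View pics/s10c.png

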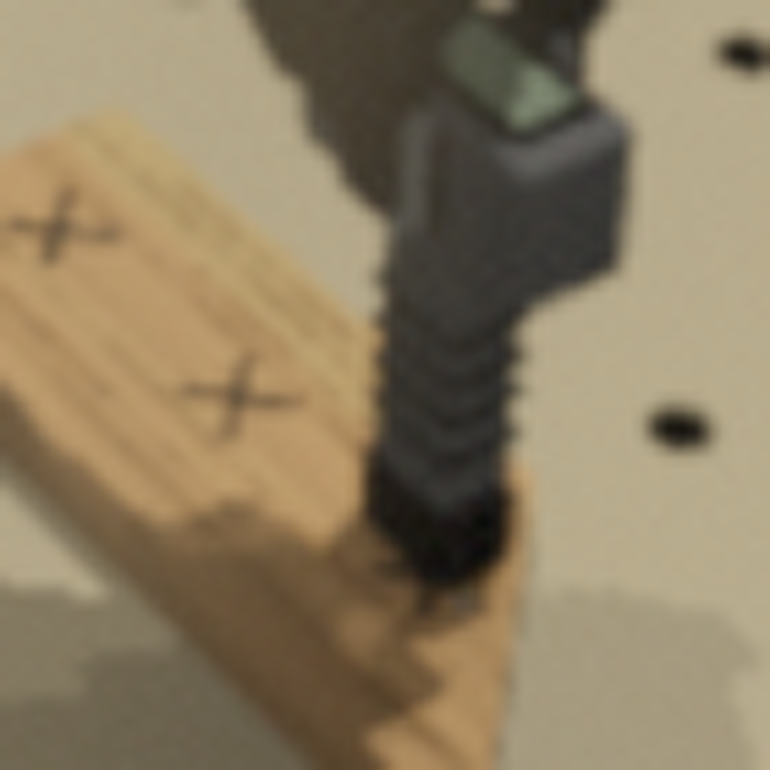

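Request:
{"name": "send_rows", "arguments": {"moves": [{"dx": 0, "dy": -0.3, "dz": 0.8, "twist": 0, "gripper": 25}, {"dx": 0, "dy": 0, "dz": 0, "twist": 0, "gripper": 25}, {"dx": 0, "dy": 0, "dz": 0, "twist": 0, "gripper": 25}, {"dx": 0, "dy": 0, "dz": 0, "twist": 0, "gripper": 25}, {"dx": 0, "dy": 0, "dz": 0, "twist": 0, "gripper": 25}, {"dx": 0, "dy": 0, "dz": 0, "twist": 0, "gripper": 25}, {"dx": 0, "dy": 0, "dz": 0, "twist": 0, "gripper": 25}, {"dx": 0, "dy": 0, "dz": 0, "twist": 0, "gripper": 25}, {"dx": 0, "dy": 0, "dz": 0, "twist": 0, "gripper": 25}, {"dx": 0, "dy": 0, "dz": 0, "twist": 0, "gripper": 25}, {"dx": 0, "dy": 0, "dz": 0, "twist": 0, "gripper": 25}]}}

```text
clock: 19.5
ee_pos: [528.9, -149.2, 159.6]
orientation: [0.699, 0.716, 0.001, 0.001]
contact_force: [-3.9, 2.8, 17.5]
gripper_width: 33.3
```

Request:
{"name": "send_rows", "arguments": {"moves": [{"dx": 0, "dy": 0, "dz": -5, "twist": 0, "gripper": 25}, {"dx": 0, "dy": 1.6, "dz": -20, "twist": 0, "gripper": 25}, {"dx": 0, "dy": 0, "dz": -30, "twist": 0, "gripper": 25}, {"dx": 0, "dy": 0, "dz": -30, "twist": 0, "gripper": 25}, {"dx": 0, "dy": 0, "dz": -30, "twist": 0, "gripper": 25}, {"dx": 0, "dy": 0, "dz": -30, "twist": 0, "gripper": 25}, {"dx": 0, "dy": 0, "dz": -25, "twist": 0, "gripper": 25}, {"dx": 0, "dy": 0, "dz": -10, "twist": 0, "gripper": 25}, {"dx": 0, "dy": 0, "dz": 0, "twist": 0, "gripper": 25}]}}

```text
clock: 20.4
ee_pos: [529.5, -149.0, 336.6]
orientation: [0.699, 0.716, 0.0, 0.001]
contact_force: [-0.1, -1.0, -2.7]
gripper_width: 33.4
```

```bash
python3 - <<'E'
from h import *
h=dict(np.load('hook_wrist.npz'))
t=load('top')  # t4 time
for n,im in(('w3',h),('top',t)):
    D=im['depth']; v,u=np.mgrid[0:420,0:560]
    T=np.linalg.inv(im['camera_from_world']); K=np.linalg.inv(im['mtx'])
    P=(K@np.stack([u.ravel(),v.ravel(),np.ones(u.size)]))*D.ravel(); W=(T[:3,:3]@P).T+T[:3,3]
    c=im['color'].reshape(-1,3).astype(int)
    m=(c[:,0]>100)&(c[:,2]<60)&((c[:,1]<60)|(c[:,1]>c[:,0]*.75))&(D.ravel()>0)&(W[:,2]<200)&(W[:,2]>5)&(W[:,0]>380)&(W[:,0]<620)&(W[:,1]>150)&(W[:,1]<420)
    print(n,m.sum(),W[m].min(0).round(),W[m].max(0).round(),np.percentile(W[m],98,axis=0).round())
# hook from w3
save(h,'w3h.png',(225,150,385,250),5)
s=r.get_state(); print(s['ee_pos'],s['orientation'],s['contact_force'])
E
```

```text
w3 4531 [380. 209.  13.] [528. 419.  98.] [506. 354.  93.]
top 633 [380. 228.   6.] [505. 416. 101.] [504. 352.  92.]
[ 529.48031603 -149.02031133  336.61604253] [6.98588089e-01 7.15522957e-01 3.52106546e-04 1.20632473e-03] [-0.11229216 -0.97687088 -2.74223032]
```

View pics/w3h.png

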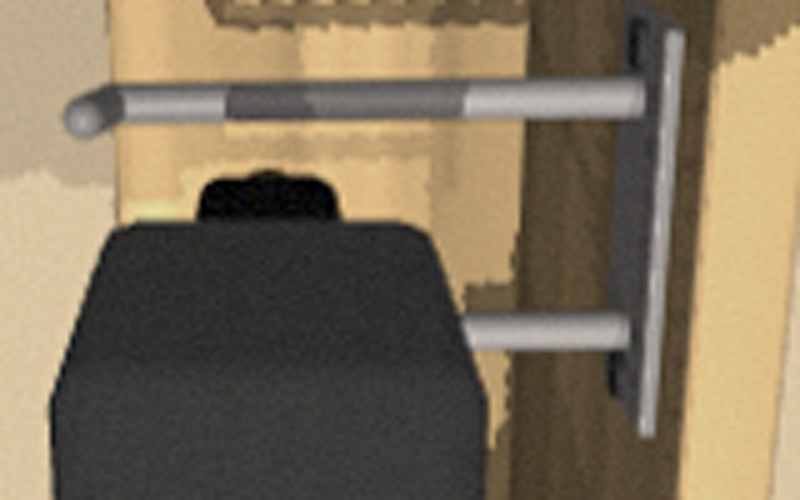

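Request:
{"name": "send_rows", "arguments": {"moves": [{"dx": 20, "dy": 3, "dz": 0, "twist": 0, "gripper": 25}, {"dx": 38, "dy": 3, "dz": 0, "twist": 0, "gripper": 25}, {"dx": 38, "dy": 3, "dz": 0, "twist": 0, "gripper": 25}, {"dx": 38, "dy": 3, "dz": 0, "twist": 0, "gripper": 25}, {"dx": 38, "dy": 3, "dz": 0, "twist": 0, "gripper": 25}, {"dx": 38, "dy": 3, "dz": 0, "twist": 0, "gripper": 25}, {"dx": 38, "dy": 3, "dz": 0, "twist": 0, "gripper": 25}, {"dx": 38, "dy": 3, "dz": 0, "twist": 0, "gripper": 25}, {"dx": 38, "dy": 3, "dz": 0, "twist": 0, "gripper": 25}, {"dx": 38, "dy": 3, "dz": 0, "twist": 0, "gripper": 25}, {"dx": 38, "dy": 3, "dz": 0, "twist": 0, "gripper": 25}, {"dx": 26, "dy": 3, "dz": 0, "twist": 0, "gripper": 25}]}}

```text
clock: 21.6
ee_pos: [553.7, 280.1, 332.5]
orientation: [0.698, 0.716, -0.002, -0.001]
contact_force: [0.1, 0.1, -2.2]
gripper_width: 33.3
```

Request:
{"name": "send_rows", "arguments": {"moves": [{"dx": 0, "dy": 0, "dz": 0, "twist": -8.3, "gripper": 25}, {"dx": 0, "dy": 0, "dz": 0, "twist": -8.3, "gripper": 25}, {"dx": 0, "dy": 0, "dz": 0, "twist": -8.3, "gripper": 25}, {"dx": 0, "dy": 0, "dz": 0, "twist": -8.3, "gripper": 25}, {"dx": 0, "dy": 0, "dz": 0, "twist": -8.3, "gripper": 25}, {"dx": 0, "dy": 0, "dz": 0, "twist": -8.3, "gripper": 25}, {"dx": 0, "dy": 0, "dz": 0, "twist": -8.3, "gripper": 25}, {"dx": 0, "dy": 0, "dz": 0, "twist": -8.3, "gripper": 25}, {"dx": 0, "dy": 0, "dz": 0, "twist": -8.3, "gripper": 25}, {"dx": 0, "dy": 0, "dz": 0, "twist": -8.3, "gripper": 25}, {"dx": 0, "dy": 0, "dz": 0, "twist": -8.3, "gripper": 25}, {"dx": 0, "dy": 0, "dz": 0, "twist": -8.4, "gripper": 25}]}}

```text
clock: 22.8
ee_pos: [554.0, 277.7, 332.5]
orientation: [-0.099, 0.995, -0.0, -0.002]
contact_force: [-0.3, 0.0, -2.4]
gripper_width: 33.5
```

Request:
{"name": "send_rows", "arguments": {"moves": [{"dx": 0, "dy": 0, "dz": 0, "twist": 0, "gripper": 25}, {"dx": 0, "dy": 0, "dz": 0, "twist": 0, "gripper": 25}]}}

```text
clock: 23.0
ee_pos: [554.3, 277.8, 333.7]
orientation: [-0.095, 0.995, -0.0, -0.001]
contact_force: [0.5, 0.4, -2.8]
gripper_width: 33.8
```

```bash
python3 - <<'E'
from h import *
im=grab('wrist'); save(im,'w11.png'); s=r.get_state(); print(s['clock'],s['ee_pos'],s['orientation'],s['contact_force'])
h=dict(np.load('hook_wrist.npz'))
f=lambda X,Y:(225+X/5-.4,150+Y/5-.4)
for a in((170,103),(630,97),(480,332),(620,330)): print(onz(h,*f(*a),172).round(1))
E
```

```text
23.05 [554.4072323  277.85152159 334.15773321] [-9.52120152e-02  9.95456381e-01 -2.26559242e-04 -1.10207694e-03] [ 4.97981596e-01 -8.60986060e-04 -2.14662325e+00]
[524.2 329.  172. ]
[506.1 416.2 172. ]
[558.9 399.1 172. ]
[553. 427. 172.]
```

View pics/w11.png

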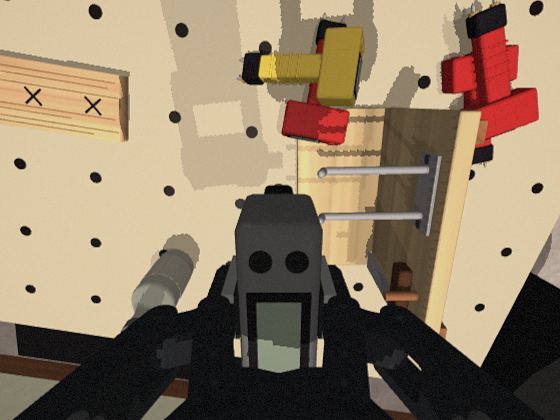

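```bash
python3 - <<'E'
from h import *
save(load('wrist'),'w11c.png',(305,140,455,245),5)
E
```

```text
(no output)
```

View pics/w11c.png

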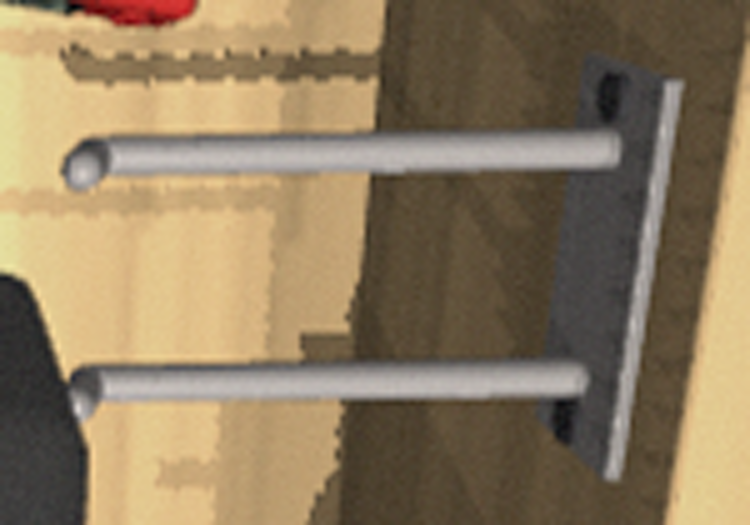

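```bash
python3 - <<'E'
from h import *
im=load('wrist'); s=r.get_state()
f=lambda X,Y:(305+X/5-.4,140+Y/5-.4)
A=[onz(im,*f(*a),172) for a in((130,155),(610,149),(120,384),(580,379))]
for a in A: print(a.round(1))
p1,p2=A[0],A[2]
d=(A[1]-A[0])[:2]+(A[3]-A[2])[:2]; d/=np.linalg.norm(d); n=np.array([d[1],-d[0]])
print('stand ang',np.degrees(np.arctan2(d[1],d[0])),'sep',n@(A[2]-A[0])[:2])
m=(n@p1[:2]+n@p2[:2])/2
end=[onz(im,*f(*a),186)[:2] for a in((85,163),)]
print('end along d',d@end[0], 'plate',[d@A[1][:2],d@A[3][:2]])
c=s['ee_pos'][:2]; q=s['orientation']; a=2*np.degrees(np.arctan2(q[1],q[0]))-90; print('tooly',a)
tx=np.array([np.cos(np.radians(a+90)),np.sin(np.radians(a+90))])
mc=c-0.3*tx
print('meter rel midline (n)',n@mc-m,'along',d@mc, 'orig TCP n',n@[542.2,351.8]-m,'along',d@[542.2,351.8])
E
```

```text
[525.1 325.3 172. ]
[506.  418.2 172. ]
[572.6 335.  172. ]
[553.4 428.8 172. ]
stand ang 101.58276731668782 sep 48.49122952587052
end along d 202.36790588100618 plate [np.float64(308.13005439818534), np.float64(308.9389515680604)]
tooly 100.92705233787643
meter rel midline (n) -4.74423563702112 along 160.87412481647942 orig TCP n -2.155237699837585 along 235.77113444719294
```

Request:
{"name": "send_rows", "arguments": {"moves": [{"dx": -4.7, "dy": 0, "dz": 10, "twist": -0.6, "gripper": 25}, {"dx": 0, "dy": 0, "dz": 25, "twist": 0, "gripper": 25}, {"dx": 0, "dy": 0, "dz": 25, "twist": 0, "gripper": 25}, {"dx": 0, "dy": 0, "dz": 25, "twist": 0, "gripper": 25}, {"dx": 0, "dy": 0, "dz": 18, "twist": 0, "gripper": 25}, {"dx": 0, "dy": 0, "dz": 9, "twist": 0, "gripper": 25}, {"dx": 0, "dy": 0, "dz": 0, "twist": 0, "gripper": 25}, {"dx": 0, "dy": 0, "dz": 0, "twist": 0, "gripper": 25}]}}

```text
clock: 23.85
ee_pos: [559.9, 279.0, 224.4]
orientation: [-0.102, 0.995, 0.0, 0.001]
contact_force: [0.4, -0.3, -1.7]
gripper_width: 33.5
```

```bash
python3 - <<'E'
from h import *
im=grab('wrist'); save(im,'w12.png'); im=grab('side'); save(im,'s12.png',(140,110,280,260),4); s=r.get_state(); print(s['clock'],s['ee_pos'],s['orientation'],s['contact_force'])
E
```

```text
23.95 [560.24987096 279.13534494 225.2740612 ] [-1.01632974e-01  9.94821015e-01  2.41754908e-04  1.35193649e-03] [-0.58109752 -0.57554263 -2.35291498]
```

View pics/w12.png

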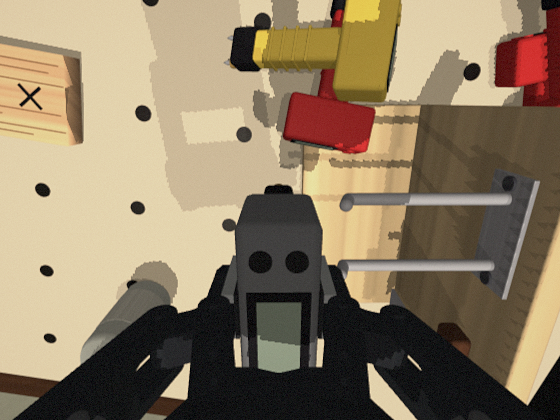

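View pics/s12.png

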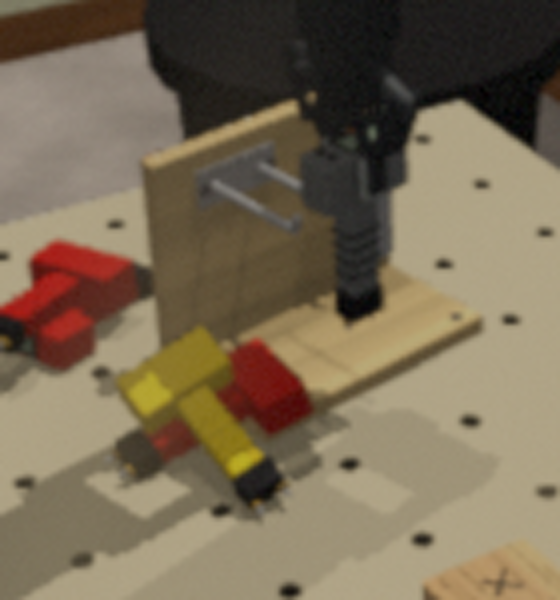

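Request:
{"name": "send_rows", "arguments": {"moves": [{"dx": 1.2, "dy": 6, "dz": 0, "twist": 0, "gripper": 25}, {"dx": 0, "dy": 12, "dz": 0, "twist": 0, "gripper": 25}, {"dx": 0, "dy": 15, "dz": 0, "twist": 0, "gripper": 25}, {"dx": 0, "dy": 15, "dz": 0, "twist": 0, "gripper": 25}, {"dx": 0, "dy": 15, "dz": 0, "twist": 0, "gripper": 25}, {"dx": 0, "dy": 12, "dz": 0, "twist": 0, "gripper": 25}, {"dx": 0, "dy": 7, "dz": 0, "twist": 0, "gripper": 25}, {"dx": 0, "dy": 0, "dz": 0, "twist": 0, "gripper": 25}, {"dx": 0, "dy": 0, "dz": 0, "twist": 0, "gripper": 25}]}}

```text
clock: 24.85
ee_pos: [541.6, 358.9, 223.6]
orientation: [-0.102, 0.995, -0.0, -0.0]
contact_force: [0.0, 0.1, -1.8]
gripper_width: 33.7
```

```bash
python3 - <<'E'
from h import *
im=grab('wrist'); save(im,'w13.png'); im=grab('side'); save(im,'s13.png',(140,110,280,260),4); s=r.get_state(); print(s['clock'],s['ee_pos'],s['orientation'],s['contact_force'],s['ft_torque'])
E
```

```text
24.95 [541.84337461 358.44917203 223.66694712] [-1.01372061e-01  9.94848577e-01 -1.16099577e-04 -1.92859672e-05] [ 0.29510194  0.28968742 -1.98695256] [ 0.04973773 -0.00578676 -0.00899396]
```

View pics/w13.png

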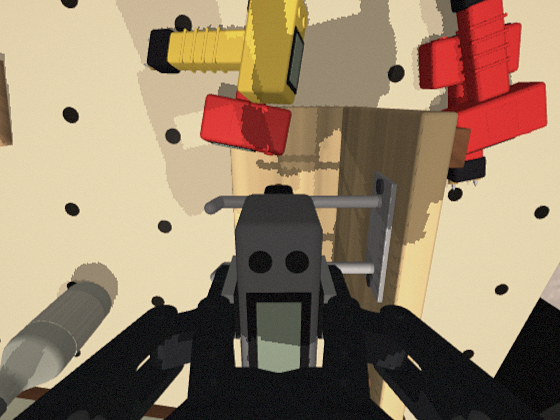

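View pics/s13.png

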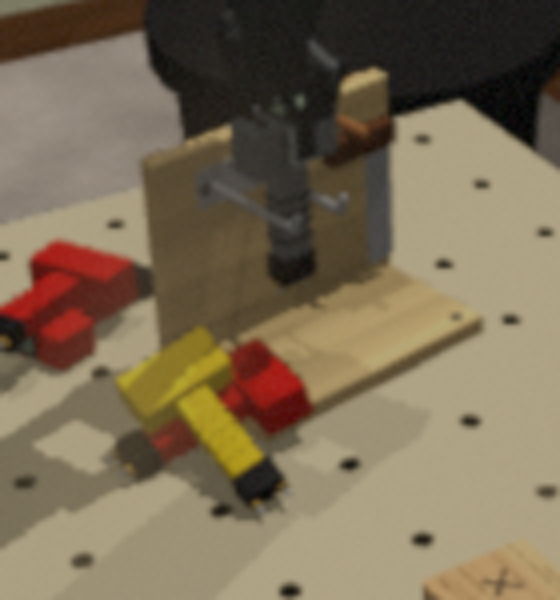

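Shaft is between the prongs, head above them. Lowering.

Request:
{"name": "send_rows", "arguments": {"moves": [{"dx": 0, "dy": 0, "dz": 10, "twist": 0, "gripper": 25}, {"dx": 0, "dy": 0, "dz": 10, "twist": 0, "gripper": 25}, {"dx": 0, "dy": 0, "dz": 6, "twist": 0, "gripper": 25}, {"dx": 0, "dy": 0, "dz": 3, "twist": 0, "gripper": 25}, {"dx": 0, "dy": 0, "dz": 1, "twist": 0, "gripper": 25}, {"dx": 0, "dy": 0, "dz": 1, "twist": 0, "gripper": 25}, {"dx": 0, "dy": 0, "dz": 0, "twist": 0, "gripper": 25}]}}

```text
clock: 25.65
ee_pos: [541.8, 359.0, 193.0]
orientation: [-0.102, 0.995, 0.0, 0.0]
contact_force: [-0.4, -0.4, -2.0]
gripper_width: 33.6
```

Request:
{"name": "send_rows", "arguments": {"moves": [{"dx": 0, "dy": 0, "dz": 1.5, "twist": 0, "gripper": 25}, {"dx": 0, "dy": 0, "dz": 0, "twist": 0, "gripper": 25}]}}

```text
clock: 25.85
ee_pos: [541.6, 359.0, 191.2]
orientation: [-0.102, 0.995, 0.0, 0.0]
contact_force: [-0.1, -0.8, -2.2]
gripper_width: 33.3
```

Request:
{"name": "send_rows", "arguments": {"moves": [{"dx": 0, "dy": 0, "dz": 1.5, "twist": 0, "gripper": 25}, {"dx": 0, "dy": 0, "dz": 0.5, "twist": 0, "gripper": 25}, {"dx": 0, "dy": 0, "dz": 0, "twist": 0, "gripper": 25}]}}

```text
clock: 26.15
ee_pos: [541.7, 359.0, 189.2]
orientation: [-0.102, 0.995, 0.0, 0.0]
contact_force: [0.4, 1.1, -2.3]
gripper_width: 33.4
```

Request:
{"name": "send_rows", "arguments": {"moves": [{"dx": 0, "dy": 0, "dz": 1, "twist": 0, "gripper": 25}, {"dx": 0, "dy": 0, "dz": 0, "twist": 0, "gripper": 25}]}}

```text
clock: 26.35
ee_pos: [541.8, 359.0, 189.1]
orientation: [-0.102, 0.995, 0.0, 0.0]
contact_force: [-3.1, -2.1, 3.2]
gripper_width: 33.3
```

Request:
{"name": "send_rows", "arguments": {"moves": [{"dx": 0, "dy": 0, "dz": 0.8, "twist": 0, "gripper": 25}, {"dx": 0, "dy": 0, "dz": 0.5, "twist": 0, "gripper": 25}, {"dx": 0, "dy": 0, "dz": 0, "twist": 0, "gripper": 25}, {"dx": 0, "dy": 0, "dz": 0, "twist": 0, "gripper": 25}, {"dx": 0, "dy": 0, "dz": 0, "twist": 0, "gripper": 25}, {"dx": 0, "dy": 0, "dz": 0, "twist": 0, "gripper": 25}]}}

```text
clock: 26.95
ee_pos: [541.8, 359.1, 189.1]
orientation: [-0.102, 0.995, 0.0, 0.0]
contact_force: [-5.8, -2.7, 8.0]
gripper_width: 33.1
```

```bash
python3 - <<'E'
from h import *
im=grab('wrist'); save(im,'w14.png'); im=grab('side'); save(im,'s14.png',(140,110,280,260),4); s=r.get_state(); print(s['clock'],s['ee_pos'],s['orientation'],s['contact_force'],s['ft_torque'])
E
```

```text
27.05 [541.83846597 359.03491434 189.04591279] [-1.01768831e-01  9.94808014e-01 -2.23741242e-05  3.45114115e-04] [-6.35989325 -3.08913018  9.11139288] [-0.52254254  0.9426406  -0.02618734]
```

View pics/w14.png

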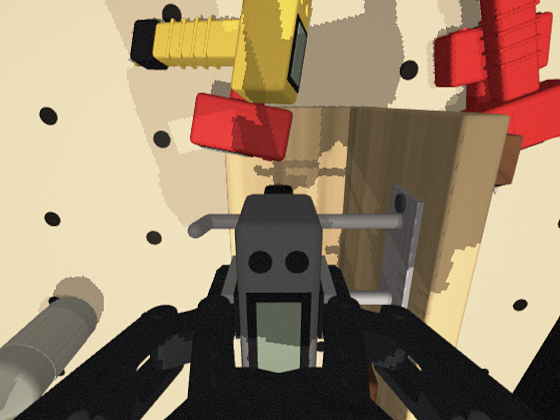

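View pics/s14.png

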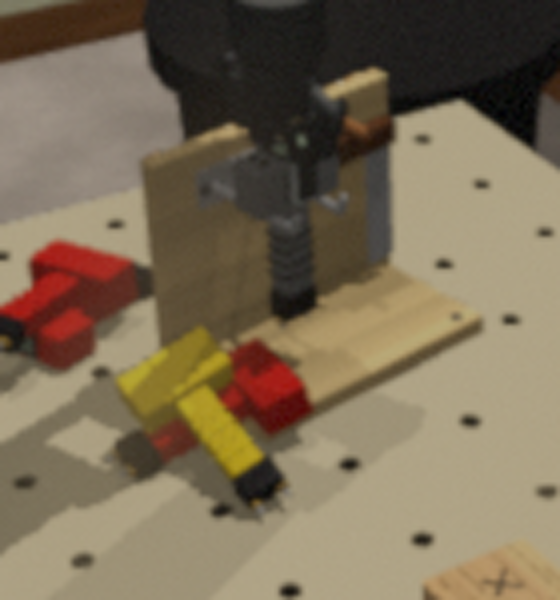

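Request:
{"name": "send_rows", "arguments": {"moves": [{"dx": 0, "dy": 0, "dz": -1.2, "twist": 0, "gripper": 25}, {"dx": 0, "dy": 0, "dz": -0.7, "twist": 0, "gripper": 25}, {"dx": 0, "dy": 0, "dz": 0, "twist": 0, "gripper": 25}]}}

```text
clock: 27.35
ee_pos: [541.9, 359.1, 189.1]
orientation: [-0.102, 0.995, 0.0, 0.0]
contact_force: [-0.5, -0.2, 3.2]
gripper_width: 33.1
```

Request:
{"name": "send_rows", "arguments": {"moves": [{"dx": 0, "dy": 0, "dz": 0, "twist": 0, "gripper": 38}, {"dx": 0, "dy": 0, "dz": 0, "twist": 0, "gripper": 45}, {"dx": 0, "dy": 0, "dz": 0, "twist": 0, "gripper": 55}, {"dx": 0, "dy": 0, "dz": 0, "twist": 0, "gripper": 65}, {"dx": 0, "dy": 0, "dz": 0, "twist": 0, "gripper": 70}, {"dx": 0, "dy": 0, "dz": 0, "twist": 0, "gripper": 70}, {"dx": 0, "dy": 0, "dz": 0, "twist": 0, "gripper": 70}]}}

```text
clock: 28.05
ee_pos: [541.7, 359.0, 188.8]
orientation: [-0.102, 0.995, 0.0, 0.0]
contact_force: [-0.1, 0.4, 0.6]
gripper_width: 70.1
```

```bash
python3 - <<'E'
from h import *
im=grab('wrist'); save(im,'w15.png'); s=r.get_state(); print(s['clock'],s['ee_pos'],s['orientation'],s['contact_force'],s['gripper_width'])
E
```

```text
28.1 [541.63398906 358.95628549 188.80465974] [-1.01703605e-01  9.94814745e-01  8.27319455e-06  1.94947830e-05] [-0.67395221 -0.31838968  0.12674383] 70.43169550170298
```

View pics/w15.png

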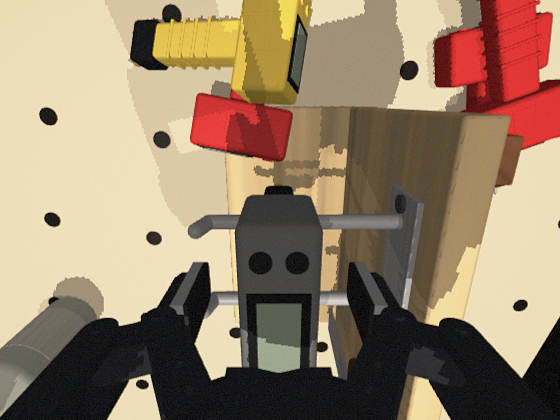

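Hanging and released; retreat straight up.

Request:
{"name": "send_rows", "arguments": {"moves": [{"dx": 0, "dy": 0, "dz": -8, "twist": 0, "gripper": 70}, {"dx": 0, "dy": 0, "dz": -20, "twist": 0, "gripper": 70}, {"dx": 0, "dy": 0, "dz": -30, "twist": 0, "gripper": 70}, {"dx": 0, "dy": 0, "dz": -30, "twist": 0, "gripper": 70}, {"dx": 0, "dy": 0, "dz": -30, "twist": 0, "gripper": 70}, {"dx": 0, "dy": 0, "dz": -30, "twist": 0, "gripper": 70}, {"dx": 0, "dy": 0, "dz": 0, "twist": 0, "gripper": 70}, {"dx": 0, "dy": 0, "dz": 0, "twist": 0, "gripper": 70}, {"dx": 0, "dy": 0, "dz": 0, "twist": 0, "gripper": 70}]}}

```text
clock: 29.0
ee_pos: [541.1, 358.7, 335.2]
orientation: [-0.102, 0.995, -0.0, -0.001]
contact_force: [-0.1, -0.5, -0.6]
gripper_width: 70.3
```

```bash
python3 - <<'E'
from h import *
im=grab('wrist'); save(im,'w16.png'); im=grab('side'); save(im,'s16.png',(120,90,330,300),3); s=r.get_state(); print(s['clock'],s['ee_pos'],s['contact_force'],s['dq'])
E
```

```text
29.1 [541.06107412 358.6655964  334.82999298] [-0.83334743 -0.5732006  -0.50765147] [ 0.00061747 -0.00012695 -0.00397105 -0.00057196  0.000777   -0.00036934]
```

View pics/w16.png

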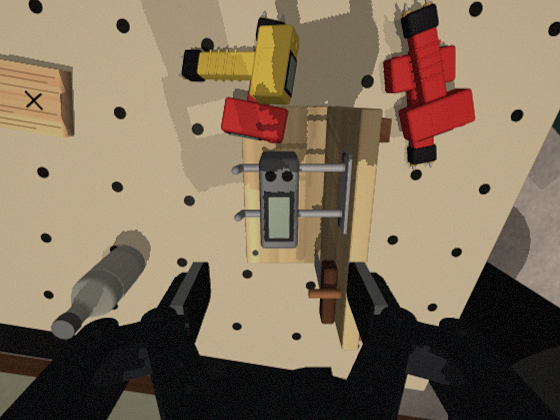

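View pics/s16.png

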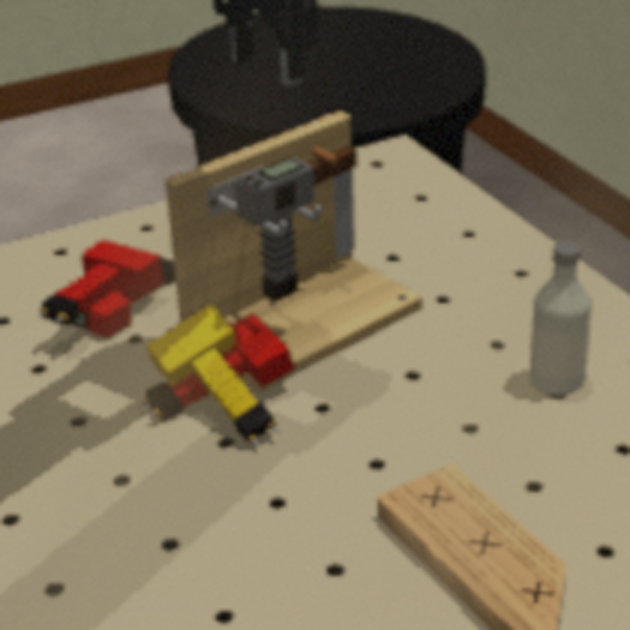

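```bash
python3 -c "
from plant import r
print(r.hand_in())"
```

```text
the job is handed in; nothing more can be done
None
```

I tested the board at all three crosses in order, from the square-cut end to the mitred end, then hung the grey meter back on its hook and let go. The job was handed in at about 29 s.

- **Presses:** each was held for at least a second, at roughly 15–20 N net of the meter's weight. The TCP sank less than 0.5 mm under load, so the pins were not driven in. The last cross was lighter at first (about 15 N), so I pressed a little harder and held it for another second.
- **Pin placement:** the pins sat one either side of each cross, in line with the board. The pin midpoint was within about 2 mm of the cross, the first being about 2 mm off along the board. The pin tips were hard to see: during the approaches the side camera suggested larger offsets than the wrist camera, and I mainly followed the wrist camera.
- **Rehanging:** the head lies level across both prongs, about 7 mm nearer the back than it first hung. I tugged it down with about 10 N while still holding it, and it did not move. After I let go and backed off, the pictures showed it hanging freely.
- **Board and glue bottle:** the board's crosses are at the same pixels in the side view as at the start, so the board did not move. The glue bottle is still standing where it was. I did not recheck the plane and mallet at the end; the arm never went near them.
- **Look-alikes:** the red and yellow meters stood on their pins in the first pictures, but had fallen over by about 2 s, before I lowered the gripper anywhere. I never reached for them and felt no contact force. All of them appear to be still on the table, though some overlap in the pictures.

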